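# Bring the bench magnifier out over the bur box

## Task

Lift the carton off the bur box and set it down gently, flat as it was, on bare worktop clear of the bur box. Then push in the lock button on the magnifier stand and draw the boom out by its knob until the one long mark right across the bar stands at the mouth of the sleeve, so that the lens is over the bur box. The boom is sprung and runs back if let go: finish while still holding it by the knob at the mark; leave the bur box and the jars and bottles where they stand.

Things in the scene. Friction and masses are not known exactly. Their poses are not given: they have to be found in the camera images.
- carton_center (a point): centre of the closed white and ochre cardboard carton, 45 (its x) x 95 (its y) x 52 mm high, 0.1 kg, that lies on top of the bur box; its underside starts 39 mm above the worktop. Axes: x across its short side, y along its long side, z up.
- bur_box: teal box with a closed clear lid, 65 (its x) x 92 (its y) x 39 mm high, loose on the worktop under the carton, in the boom's path; origin at the centre of its underside, z up.
- stand: bench magnifier stand, fixed to the worktop: grey base plate 100 x 120 x 14 mm, steel post, and on it a grey sleeve 34 (x) x 52 (y) x 32 mm, from 89 to 121 mm above the worktop. Origin on the worktop under the sleeve's mouth; the sleeve lies behind it, towards the stand's +y. The boom runs out level along the stand's -y axis.
- sleeve_mouth (a point): the sleeve's mouth, at the height of the bar's top face, 111 mm above the worktop: the index for the scale. Axes as the stand.
- lock_button_top (a point): top centre of the round steel lock button, 23 mm across, on top of the sleeve 26 mm behind its mouth; it starts 132.5 mm above the worktop. Push it straight down 6 mm: it takes about 3 N, needs no holding and stays in. Out, it bolts the boom; from 4 mm in the boom is free.
- lock_button (a joint): travel of the lock button, m: 0 out (locked), 0.006 fully in (released).
- pull_knob (a point): middle of the grip of the upright black knob on the bar, 137 mm above the worktop; the grip is a cylinder 18 mm across, from 117 to 158 mm above the worktop, on a bar 16 mm wide whose top is at 111 mm. It stands 50 mm before the sleeve's mouth while the boom is in and moves with the boom. Axes as the stand.
- long_mark (a point): the only long scale mark, a dark line 3 mm wide right across the top and sides of the steel bar (the others are short ticks 10 mm apart on one edge). With the boom in it is 100 mm behind the mouth, on the bar behind the sleeve; it has to come to the mouth. Axes as the stand.
- lens (a point): centre of the lens in its black ring, 57 mm across, its underside 70 mm above the worktop: it would run into the carton on the pile but passes over the bur box alone. 95 mm before the mouth while the boom is in.
- boom (a joint): how far the boom is drawn out, m: 0 in (the start, locked), 0.130 at its end stop; the long mark is at the mouth at 0.100. A spring pulls it back in with 2 N at the start, rising to 4.5 N at the mark.
- capsule_mixer: fixed, always in the same place: tall beige machine right of the pile, 335 mm high; origin on the worktop under its middle. Foot 310 (its x) x 232 (its y) mm, centred 12 mm towards its -y, tapering to about 200 x 140 mm at 270 mm height; a corner points at the robot: carry things past in front of it. Right of it the worktop is always bare from x 0.42 to 0.55, y -0.26 to -0.11.
- gel_jar: bystander: jar with a dark lid, 39 mm across, 81 mm high; origin at the centre of its underside.
- small_jar: bystander: small jar with a white lid, 31 mm across, 32 mm high; origin at the centre of its underside.
- dropper_bottle: bystander: brown dropper bottle, 34 mm across, 109 mm high; origin at the centre of its underside.
Not all that is in view belongs to the job. There is more than one size of the part that bears carton_center; the job needs the larger.

How it is judged:
On the way, in this order (a step that is already met when the one before it is completed fails the run):
1. the carton is lifted off the bur box in the fingers (height (world z) of carton_center above 0.085 m and contact force between carton and bur_box below 0.05 N and contact force between the fingers and carton above 0.5 N), for 0.1 s.
2. the carton lies flat on the worktop, released, clear of the bur box (height (world z) of carton_center below 0.031 m and angle between carton_center's own z axis and vertical below 0.1 rad and horizontal distance between carton_center and bur_box above 0.09 m and contact force between the fingers and carton below 0.05 N and linear speed of carton below 0.02 m/s), for 0.2 s.
3. the lock button is pushed in while the boom is still in (value of joint lock_button above 0.004 m and value of joint boom below 0.01 m), for 0.05 s.
4. the boom is held at its knob by the fingers with its long mark at the mouth (value of joint boom between 0.096 and 0.104 m and contact force between the fingers and boom above 1.5 N and distance between the grasp point and pull_knob below 0.04 m), for 0.2 s.
At the end, for the whole second after the job is handed in: Fingers hold the boom at its knob (within 40 mm, over 1.5 N), at rest, long mark within 4 mm of the mouth, touching neither box, button in; carton flat on the worktop (0.1 rad), at rest, over 90 mm from the bur box; bur box within 20 mm of its start, lens centre within 30 mm of it (all of step 4 and velocity of joint boom between -0.01 and 0.01 m/s and contact force between boom and bur_box below 0.05 N and contact force between boom and carton below 0.05 N and value of joint lock_button above 0.004 m and height (world z) of carton_center below 0.031 m and angle between carton_center's own z axis and vertical below 0.1 rad and horizontal distance between carton_center and bur_box above 0.09 m and linear speed of carton below 0.02 m/s and height (world z) of bur_box below 0.005 m and distance of bur_box from where it was at the start of the episode below 0.02 m and horizontal distance between lens and bur_box below 0.03 m); the arm keeps its last pose, push and grip.
It fails at once if the carton is dropped or thrown (moves faster than 0.4 m/s out of the fingers) (linear speed of carton above 0.4 m/s and contact force between the fingers and carton below 0.05 N).
It fails at once if the bur box is dragged or knocked over 20 mm (distance of bur_box from where it was at the start of the episode above 0.02 m).
It fails at once if the gel jar is moved over 20 mm (distance of gel_jar from where it was at the start of the episode above 0.02 m).
It fails at once if the small jar is moved over 20 mm (distance of small_jar from where it was at the start of the episode above 0.02 m).
It fails at once if the dropper bottle is moved over 20 mm (distance of dropper_bottle from where it was at the start of the episode above 0.02 m).
It also fails if it takes over 67 s, if anything falls off the work surface, if the arm or the gripper's body presses on something with over 40 N, if the wrist force passes 120 N, or if a joint passes its speed limit or range.

## Robot

A 6-joint arm with a two-finger parallel gripper is mounted at the origin on a cart in front of the work surface, level with it; the furniture and walls round the work are solid. World frame = base frame: x ahead of the robot, y to its left, z up, the work surface at z = 0. Lengths are in m, angles in rad, forces in N, time in s.
With the tool pointing down it reaches from about 0.375 to 0.9 m from the base axis. Payload 3.1 kg.
Tool frame: the origin (TCP) lies on the centre line of the jaws, within the pads' length; the fingertips stand 19 mm ahead of it and the grasp point (between the pads) is the TCP; y points along the fingers, x is the direction in which the jaws open and shut, and the axes are right-handed (so a half turn about y gives the same grasp; the last joint's range is limited). The gripper opens to 85 mm and grips with 20 to 120 N. Pads are 22 mm wide; open, the fingers measure 114 mm over their backs; the gripper's body (76 mm by 85 mm) begins 54 mm behind the grasp point. The pads swing forward as they close: fully open they stand 13 mm farther back than shut.
Start: joints at [0.946, 0.527, 1.433, -0, 1.181, -0.178], TCP at [0.27, 0.564, 0.217] pointing down, gripper open.
Joint ranges: [-3.08, 3.08], [-0.75, 2.2], [0.22, 2.44], [-1.43, 4.57], [0, 2.65], [-2.85, 2.85]. Speed limits (rad/s): [2.79, 2.79, 3.14, 3.14, 3.14, 3.14].

## Interface

Orientations are given as a unit quaternion [x, y, z, w].
In Python, from station import * gives the robot as it stands.
- The arm moves only by the tool step_arm, never from a script. Its argument "moves" is a list of rows, each a list of 7 numbers: the turn, a rotation vector about the tool's x, y, z in rad, then the shift along the tool's x, y, z in cm, then the closure, from -1 (fully open) to 1 (shut). A call has 1 to 12 rows; each row is the pose to reach, as a shift and turn from the pose measured when the call began, along the tool's axes at that moment; what a row does not reach only later rows make up. A row lasts 1/8 s, in which the tool goes at most 62.5 mm and 10.7 degrees, less where a joint would pass 70% of its speed; a pose out of reach is approached as far as the arm can. A call with a gripper value outside its range is refused whole. The fingers move at their own pace and stop on an object; "grip_force" is the grip in N (left out, the last holds). Time passes only in rows, so rows that repeat a pose let the fingers close. It gives the time, the measured TCP pose, the force and the opening at its end, in the units of the state.
- sense(): the state, without advancing time (a new reading comes with each control period).
- snapshot(name): name is "scene" or "top" or "wrist"; returns a dict with "frame" (480x640x3 uint8, red, green, blue), "z_map" (480x640 float32, m along the optical axis (not along the pixel's ray), 0 where there is no reading), "vfov" (degrees; the focal length in pixels is half the picture's height over the tangent of half this angle, whatever the lens; pixels are square), "cx", "cy" (the principal point, pixels), "xyz" and "orientation" of the camera in the world. Camera axes: x right, y down, z forward; pixel columns grow to the right and rows downward; lengths in m; the calibration is good to about 2 mm. A picture is of the moment at which its call begins.
- sign_off(): hands the job in, once; it reports no verdict.
The state is a dict: "t": time; "q": joint angles; "qd": joint speeds; "tau": joint torques, N m; "tcp_pos": TCP position; "tool_rot": TCP orientation; "force": force on the tool from outside, world axes, zero at the start; "ft_torque": the same for the moment, N m; "finger_gap": opening from 0.0 (shut) to 1.0 (fully open).
Only numpy, scipy, OpenCV 4.12 (cv2) and the standard library are available. Lean on these libraries where they do the work, as an engineer would, in place of code of your own. Each camera call takes 0.05 s, during which the arm holds its last target.

## Working session

There is one attempt and no reset: what is moved stays moved. The work goes in short steps, Python scripts to look and compute and a tool call to move; the robot and the scene stay as the last step left them, time stands still between calls to the robot, and variables do not carry over. Pictures are saved under pics/ and viewed, and the job is handed in when it is done.

Besides the shell and the picture viewer there is one more tool, called after ">>>" as name(argument=value, ...), one argument or row to a line, values as JSON. step_arm: Moves the arm, as the interface text tells. Its arguments: {"type":"object","properties":{"moves":{"type":"array","items":{"type":"array","items":{"type":"number"}}},"grip_force":{"type":"number"}},"required":["moves"]}

```bash
mkdir -p pics; ls
python3 - <<'E'
from station import *
import cv2,pickle
print(sense())
d={}
for n in ["scene","top","wrist"]:
    s=snapshot(n); d[n]=s
    cv2.imwrite(f"pics/a_{n}.png",s["frame"][:,:,::-1])
    print(n,s["vfov"],s["cx"],s["cy"],s["xyz"],s["orientation"])
pickle.dump(d,open("a.pkl","wb"))
E
```

```text
pics
{'t': 0.0, 'q': array([ 9.45481568e-01,  5.28476048e-01,  1.43393928e+00,  2.08376972e-05,
        1.18141540e+00, -1.78518374e-01]), 'qd': array([-7.05037605e-04, -6.23795029e-05,  1.04204424e-03, -2.61940758e-04,
       -8.74601423e-04,  1.18508919e-04]), 'tau': array([ 1.23516151e-03, -4.42357957e+01, -1.78025812e+01, -3.23565309e-04,
        8.31148034e-03, -1.75734721e-05]), 'tcp_pos': array([0.26956887, 0.5630227 , 0.21631584]), 'tool_rot': array([ 0.5986383 ,  0.37606383, -0.37753654, -0.59805882]), 'force': array([ 0.5209241 ,  0.22437286, -0.64381935]), 'ft_torque': array([ 0.00517276, -0.01048677, -0.02726621]), 'finger_gap': 0.997605928781763}
scene 48.134410470202695 322.44010683207495 238.78851345922547 [-0.14254248 -0.51904357  0.70900815] [ 0.80868304 -0.33356111  0.18584537 -0.44747092]
top 43.39094710134214 314.78559717546756 236.15559389327188 [0.24185693 0.17031362 1.63519783] [-0.65976608  0.74472589 -0.07488442  0.06696568]
wrist 68.46969163418495 317.72721487511546 240.24043778545172 [0.20952875 0.59249156 0.37229849] [0.83821082 0.52852783 0.07097144 0.11412278]
```

View pics/a_scene.png

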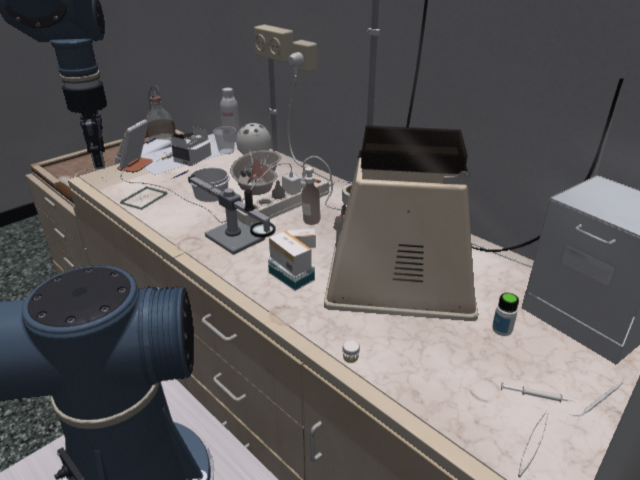

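View pics/a_top.png

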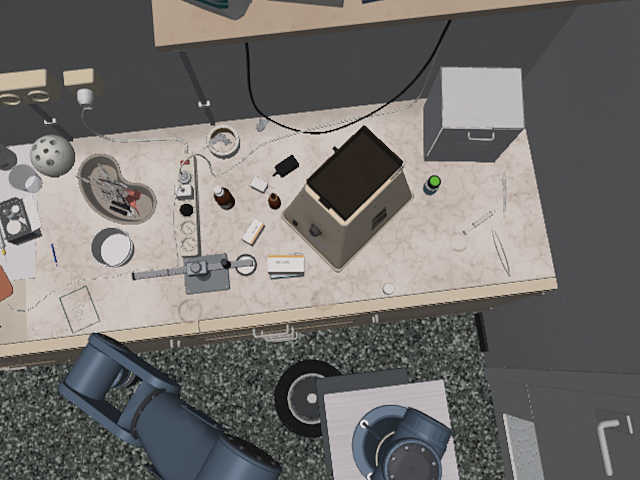

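View pics/a_wrist.png

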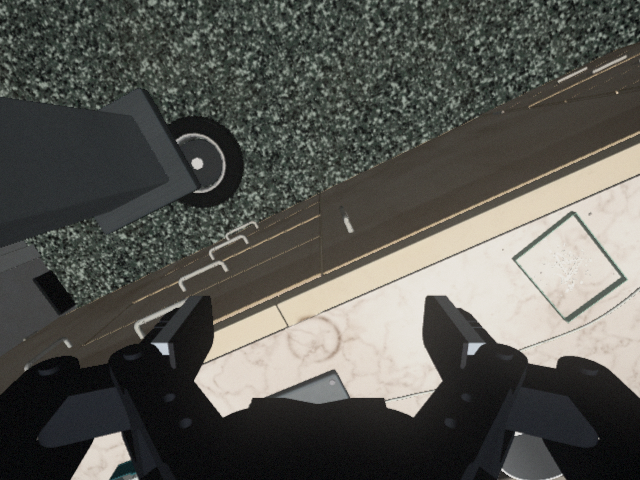

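```bash
cat > h.py <<'E'
import numpy as np,cv2
from scipy.spatial.transform import Rotation as R
def f(s): return 240/np.tan(np.radians(s["vfov"])/2)
def xyz(s,u,v,z=None):
    """world of pixel(s) using z_map or given depth"""
    u=np.asarray(u);v=np.asarray(v)
    if z is None: z=s["z_map"][np.round(v).astype(int),np.round(u).astype(int)]
    c=np.stack([(u-s["cx"])/f(s)*z,(v-s["cy"])/f(s)*z,z],-1)
    return R.from_quat(s["orientation"]).apply(c.reshape(-1,3)).reshape(c.shape)+s["xyz"]
def cloud(s):
    v,u=np.mgrid[:480,:640]; return xyz(s,u,v)
def ray(s,u,v,h):
    """intersection of pixel ray with plane z=h"""
    d=R.from_quat(s["orientation"]).apply([(u-s["cx"])/f(s),(v-s["cy"])/f(s),1])
    return s["xyz"]+d*(h-s["xyz"][2])/d[2]
def proj(s,p):
    c=R.from_quat(s["orientation"]).inv().apply(np.asarray(p)-s["xyz"])
    return c[...,0]/c[...,2]*f(s)+s["cx"],c[...,1]/c[...,2]*f(s)+s["cy"]
E
python3 - <<'E'
import pickle
from h import *
d=pickle.load(open("a.pkl","rb"))
def crop(n,x,y,w,hh,k):
    im=d[n]["frame"][y:y+hh,x:x+w,::-1]
    return cv2.resize(im,None,fx=k,fy=k,interpolation=cv2.INTER_CUBIC)
cv2.imwrite("pics/b_top.png",crop("top",120,150,200,150,4))
cv2.imwrite("pics/b_scene.png",crop("scene",180,150,200,150,4))
t=d["top"];c=cloud(t)
for n,u,v in [("carton",285,260),("boxteal",285,275),("small carton",253,232),("jarbrown",222,196),("smallbrown",274,200),("black",287,166),("white",259,184),("lens",245,265),("knob",227,264),("mixer",350,180),("whitejar",388,289),("greenlid",433,183),("worktop",330,290),("sleeve",198,268),("bar left",160,272)]:
    print(n,c[v,u].round(3))
m=(c[...,2]>0.075)&(c[...,2]<0.11)
ys,xs=np.nonzero(m&(np.mgrid[:480,:640][1]>262)&(np.mgrid[:480,:640][1]<310)&(np.mgrid[:480,:640][0]>245)&(np.mgrid[:480,:640][0]<285))
p=c[ys,xs]; print(len(p),p.mean(0),cv2.minAreaRect(p[:,:2].astype(np.float32)*1000))
E
```

```text
carton [0.502 0.218 0.088]
boxteal [0.469 0.224 0.043]
small carton [0.599 0.298 0.029]
jarbrown [0.683 0.361 0.122]
smallbrown [0.668 0.23  0.077]
black [0.776 0.185 0.025]
white [0.731 0.268 0.031]
lens [0.498 0.321 0.108]
knob [0.5   0.361 0.145]
mixer [0.623 0.046 0.337]
whitejar [ 0.401 -0.044  0.032]
greenlid [ 0.662 -0.198  0.083]
worktop [ 0.42   0.108 -0.002]
sleeve [0.501 0.436 0.132]
bar left [0.505 0.536 0.114]
667 [0.49224528 0.21906356 0.09102468] ((492.39910888671875, 219.37716674804688), (94.14599609375, 46.496883392333984), 83.18531036376953)
```

View pics/b_top.png

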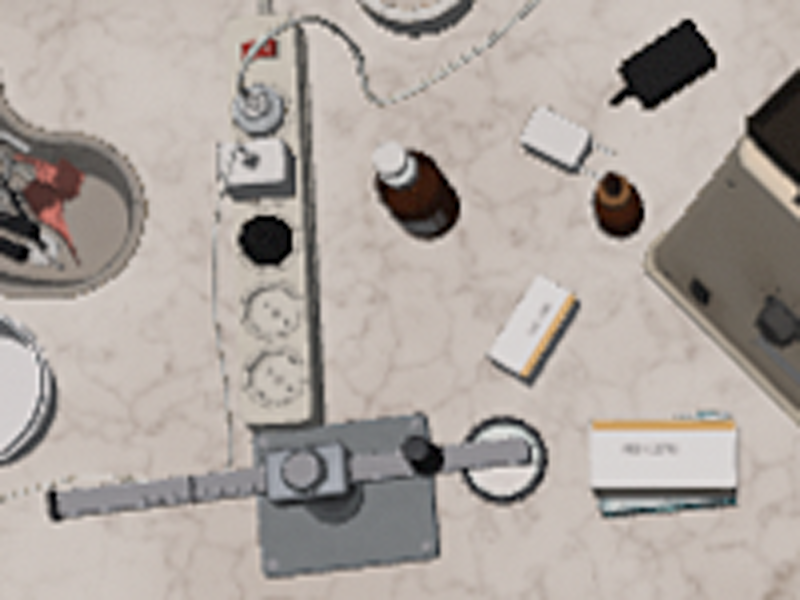

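View pics/b_scene.png

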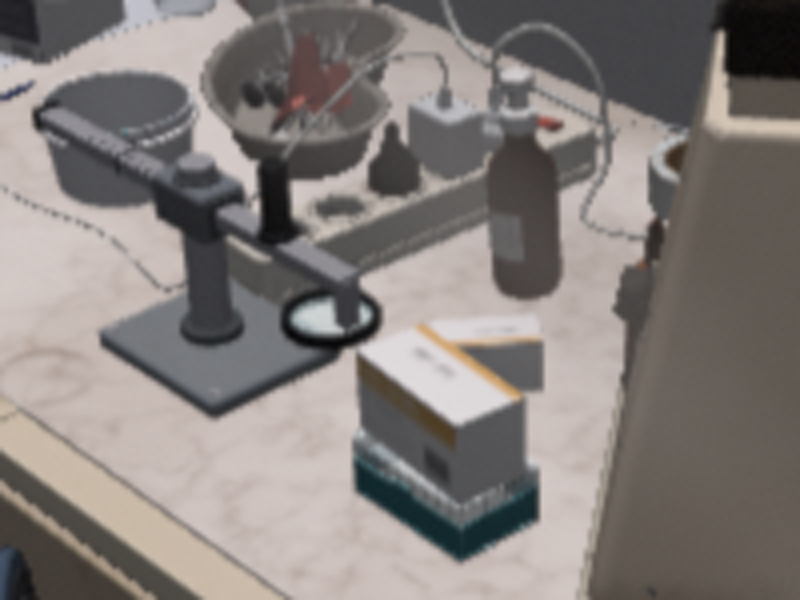

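Run:
```python
import pickle
from h import *
d=pickle.load(open("a.pkl","rb"));t=d["top"];sc=d["scene"]
P=lambda u,v,h:ray(t,120+(u+.5)/4-.5,150+(v+.5)/4-.5,h)
S=lambda u,v,h:ray(sc,180+(u+.5)/4-.5,150+(v+.5)/4-.5,h)
print("carton top"); q=np.array([P(u,v,.091)[:2] for u,v in [(592,422),(738,420),(738,490),(592,490)]]);print(q.round(3),q.mean(0))
print("carton scene");q=np.array([S(u,v,.091)[:2] for u,v in [(358,352),(424,325),(525,397),(456,443)]]);print(q.round(3),q.mean(0))
for i in range(4): print(np.linalg.norm(q[i]-q[(i+1)%4]))
print("barTop", P(60,505,.111),P(525,450,.111))
print("barScene", S(45,110,.111),S(345,272,.111))
print("lens",P(505,458,.075),S(332,317,.075))
print("knob",P(420,447,.158),S(272,160,.158))
print("button",P(302,467,.1325),S(195,163,.1325))
print("box front edge",P(603,513,.039),P(736,503,.039)); print("box scene bot",S(355,485,0),S(462,560,0),S(538,520,0))
print("mark",P(192,489,.111))
for n in("top","scene"):
  c=cloud(d[n]).reshape(-1,3)
  for lo,hi in [(.012,.05),(.1,.15),(.2,.25)]:
    m=(c[:,2]>lo)&(c[:,2]<hi)&(c[:,1]<0.16)&(c[:,1]>-.3)&(c[:,0]>0.36)&(c[:,0]<.7); p=c[m]
    if len(p):
      o=np.argsort(p[:,0])[:6]; print(n,lo,len(p)); print(p[o].round(3).tolist(),p[np.argsort(-p[:,1])[:3]].round(3).tolist())
c=cloud(t); print("front edge",[c[v,330].round(3).tolist() for v in range(280,325,4)])
s=R.from_quat([ 0.5986383 ,  0.37606383, -0.37753654, -0.59805882]).as_matrix(); print(s.round(3))
```

```text
carton top
[[0.52  0.261]
 [0.51  0.167]
 [0.464 0.173]
 [0.475 0.266]] [0.49215326 0.21678308]
carton scene
[[0.476 0.265]
 [0.521 0.261]
 [0.51  0.168]
 [0.455 0.162]] [0.49054877 0.21398813]
0.04451323154798936
0.09280931100352705
0.05502222119949258
0.10454368699399977
barTop [0.50361817 0.6019068  0.111     ] [0.5031718  0.30462565 0.111     ]
barScene [0.50343364 0.60587549 0.111     ] [0.50588973 0.30936485 0.111     ]
lens [0.50565418 0.32130605 0.075     ] [0.50632886 0.32448877 0.075     ]
knob [0.50483237 0.36488831 0.158     ] [0.5074584  0.37156708 0.158     ]
button [0.50563875 0.44312752 0.1325    ] [0.50280412 0.44161453 0.1325    ]
box front edge [0.46701627 0.26363101 0.039     ] [0.46299934 0.17494118 0.039     ]
box scene bot [0.4740743  0.27163254 0.        ] [0.4701369 0.1774139 0.       ] [0.52458662 0.17458658 0.        ]
mark [0.50374022 0.51776622 0.111     ]
top 0.012 907
[[0.387, -0.045, 0.033], [0.387, -0.042, 0.03], [0.388, -0.049, 0.02], [0.388, -0.04, 0.029], [0.389, -0.048, 0.033], [0.389, -0.051, 0.029]] [[0.561, 0.16, 0.024], [0.565, 0.16, 0.017], [
[... 785 characters left out ...]
2], [0.491, 0.075, 0.1], [0.492, 0.07, 0.107]] [[0.591, 0.158, 0.11], [0.592, 0.156, 0.12], [0.593, 0.155, 0.131]]
scene 0.2 3175
[[0.513, 0.069, 0.207], [0.514, 0.065, 0.202], [0.515, 0.068, 0.201], [0.515, 0.063, 0.2], [0.515, 0.071, 0.201], [0.515, 0.071, 0.207]] [[0.626, 0.16, 0.217], [0.622, 0.159, 0.209], [0.624, 0.156, 0.228]]
front edge [[0.447, 0.105, 0.004], [0.436, 0.106, -0.002], [0.425, 0.108, 0.006], [0.415, 0.109, -0.0], [0.404, 0.111, -0.001], [0.393, 0.112, -0.003], [0.383, 0.113, -0.004], [0.371, 0.115, 0.004], [0.361, 0.116, 0.002], [0.351, 0.117, -0.006], [0.348, 0.114, -0.136], [0.351, 0.108, -0.4]]
[[ 0.432 -0.001 -0.902]
 [ 0.902 -0.002  0.432]
 [-0.002 -1.     0.   ]]
```

```bash
cat >> h.py <<'E'
def go(pos,ang):
    """row numbers to bring TCP to pos, tool down, tool x at world angle ang (rad)"""
    from station import sense
    s=sense(); r0=R.from_quat(s["tool_rot"])
    x=np.array([np.cos(ang),np.sin(ang),0]);y=np.array([0,0,-1.]);z=np.cross(x,y)
    r1=R.from_matrix(np.stack([x,y,z],1))
    rv=(r0.inv()*r1).as_rotvec(); sh=r0.inv().apply(np.asarray(pos)-s["tcp_pos"])*100
    print("tcp",s["tcp_pos"].round(4),"axes",r0.as_matrix().round(2).tolist()); print("turn",rv.round(4),"shift cm",sh.round(2),"deg",np.degrees(np.linalg.norm(rv)).round(1))
E
python3 - <<'E'
from h import *
go([0.492,0.19,0.25],-0.11)
E
```

```text
tcp [0.2697 0.5632 0.2165] axes [[0.43, -0.0, -0.9], [0.9, -0.0, 0.43], [-0.0, -1.0, 0.0]]
turn [ 8.000e-04  1.234e+00 -1.700e-03] shift cm [-24.05  -3.32 -36.17] deg 70.7
```

>>> step_arm(
  moves=[
    [0,0.15,0,-2.5,-2,-4,-1],
    [0,0.3,0,-5.5,-3.3,-8,-1],
    [0,0.46,0,-8.5,-3.3,-13,-1],
    [0,0.62,0,-12,-3.3,-18,-1],
    [0,0.78,0,-15,-3.3,-23,-1],
    [0,0.94,0,-18,-3.3,-27.5,-1],
    [0,1.1,0,-21.5,-3.3,-32,-1],
    [0,1.234,0,-24.05,-3.3,-36.17,-1],
    [0,1.234,0,-24.05,-3.3,-36.17,-1],
    [0,1.234,0,-24.05,-3.3,-36.17,-1],
  ],
)

```text
t: 1.4
tcp_pos: [0.4913, 0.1902, 0.2495]
tool_rot: [0.706, -0.04, 0.038, -0.706]
force: [0.6, 0.7, 0.0]
finger_gap: 1.003
```

Run:
```python
from station import *
from h import *
import pickle
w=snapshot("wrist");pickle.dump(w,open("w1.pkl","wb"))
cv2.imwrite("pics/w1.png",w["frame"][:,:,::-1]); print(sense()["t"],sense()["tcp_pos"])
```

```text
1.45 [0.49106879 0.19074518 0.24957998]
```

View pics/w1.png

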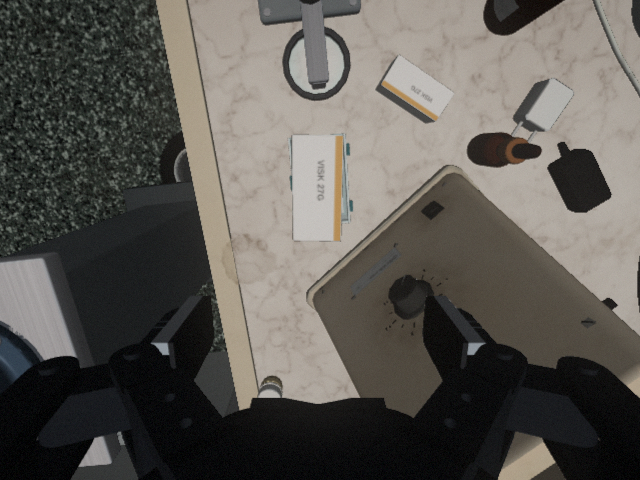

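Run:
```python
import pickle
from h import *
w=pickle.load(open("w1.pkl","rb"));c=cloud(w)
cv2.imwrite("pics/w1c.png",cv2.resize(w["frame"][0:260,230:490,::-1],None,fx=2.3,fy=2.3,interpolation=cv2.INTER_CUBIC))
def rect(x0,x1,y0,y1,lo,hi):
    m=np.zeros((480,640),bool);m[y0:y1,x0:x1]=1
    p=c[m&(c[...,2]>lo)&(c[...,2]<hi)]
    print(len(p),np.median(p[:,2]).round(4),cv2.minAreaRect((p[:,:2]*1000).astype(np.float32)))
rect(280,360,120,250,.08,.1)
rect(280,360,120,250,.03,.045)
rect(370,460,40,130,.02,.045)
# corners carton on plane
q=np.array([ray(w,u,v,.091)[:2] for u,v in [(294,135),(341,134),(342,240),(293,240)]]);print(q.round(4),q.mean(0))
print("mixer corner",c[297,309],ray(w,309,297,.02))
```

```text
5346 0.0903 ((493.46343994140625, 216.59774780273438), (94.79631805419922, 45.298675537109375), 83.29531860351562)
577 0.0381 ((495.4546203613281, 218.210693359375), (91.82139587402344, 60.045047760009766), 88.39805603027344)
2629 0.0357 ((600.1097412109375, 296.9695739746094), (32.28063201904297, 66.36895751953125), 52.48448181152344)
[[0.4795 0.2656]
 [0.5195 0.2621]
 [0.5118 0.1685]
 [0.4668 0.1734]] [0.49437862 0.2173793 ]
mixer corner [0.46906343 0.08187948 0.01840151] [0.46919133 0.08260546 0.02      ]
```

View pics/w1c.png

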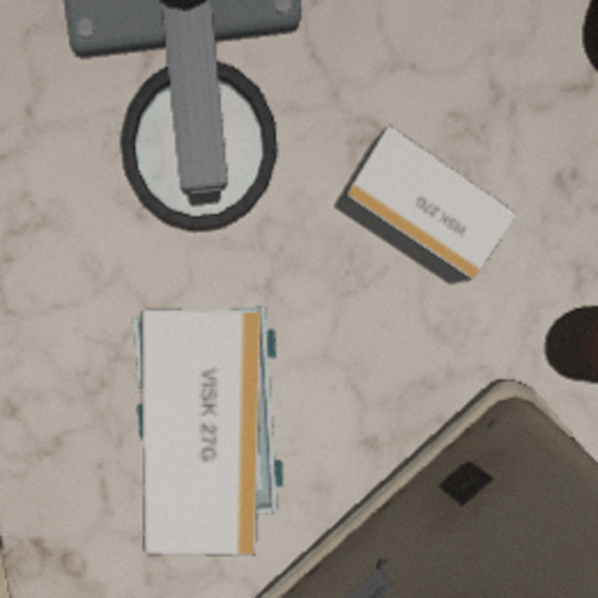

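Run:
```python
from h import *
go([0.4935,0.2166,0.067],-0.117)
```

```text
tcp [0.4911 0.1907 0.2496] axes [[0.99, -0.0, 0.11], [-0.11, -0.0, 0.99], [-0.0, -1.0, -0.0]]
turn [ 0.0013  0.0083 -0.0021] shift cm [-0.   18.25  2.62] deg 0.5
```

>>> step_arm(
  moves=[
    [0,0.008,0,0,4,2.6,-0.8],
    [0,0.008,0,0,8,2.6,-0.7],
    [0,0.008,0,0,11.5,2.6,-0.7],
    [0,0.008,0,0,14,2.6,-0.7],
    [0,0.008,0,0,16.5,2.6,-0.7],
    [0,0.008,0,0,18.25,2.6,-0.7],
    [0,0.008,0,0,18.25,2.6,-0.7],
    [0,0.008,0,0,18.25,2.6,-0.7],
  ],
)

```text
t: 2.45
tcp_pos: [0.4934, 0.2174, 0.0676]
tool_rot: [0.706, -0.041, 0.04, -0.706]
force: [-0.6, 0.1, 0.9]
finger_gap: 0.851
```

Run:
```python
from station import *
from h import *
w=snapshot("wrist");s=snapshot("scene")
im=np.hstack([cv2.resize(w["frame"],(533,400)),cv2.resize(s["frame"][180:330,200:400],(533,400))])[:,:,::-1]
cv2.imwrite("pics/w2.png",cv2.resize(im,(800,300)))
```

```text
(no output)
```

View pics/w2.png

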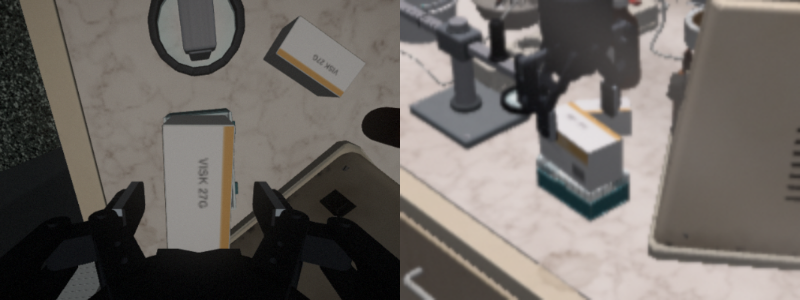

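Jaws straddle the carton centrally, with a gap on both sides (left view, jaws at (125,205) and (270,205), carton between). Closing with a gentle grip.

>>> step_arm(
  moves=[
    [0,0,0,0,0,0,-0.4],
    [0,0,0,0,0,0,-0.2],
    [0,0,0,0,0,0,0],
    [0,0,0,0,0,0,0.3],
    [0,0,0,0,0,0,0.3],
    [0,0,0,0,0,0,0.3],
  ],
  grip_force=20,
)

```text
t: 3.3
tcp_pos: [0.4941, 0.217, 0.0685]
tool_rot: [0.706, -0.041, 0.041, -0.706]
force: [-0.6, 0.1, 6.0]
finger_gap: 0.518
```

>>> step_arm(
  moves=[
    [0,0,0,0,-0.5,0,0.3],
    [0,0,0,0,-1.5,0,0.3],
    [0,0,0,0,-3,0,0.3],
    [0,0,0,0,-4.5,0,0.3],
    [0,0,0,0,-6,0,0.3],
    [0,0,0,0,-6,0,0.3],
    [0,0,0,0,-6,0,0.3],
  ],
)

```text
t: 4.18
tcp_pos: [0.4938, 0.217, 0.1285]
tool_rot: [0.706, -0.041, 0.041, -0.706]
force: [-0.5, 0.1, -1.0]
finger_gap: 0.516
```

Run:
```python
from station import *
from h import *
w=snapshot("wrist");s=snapshot("scene")
im=np.hstack([cv2.resize(w["frame"],(533,400)),cv2.resize(s["frame"][180:330,200:400],(533,400))])[:,:,::-1]
cv2.imwrite("pics/w3.png",cv2.resize(im,(800,300)))
go([0.412,0.115,0.13],-0.117)
c=cloud(w)
m=np.zeros((480,640),bool);m[100:400,230:400]=1
p=c[m&(c[...,2]>.12)&(c[...,2]<.17)&(c[...,1]>.2)]
print(len(p),np.linalg.lstsq(np.c_[p[:,:2],np.ones(len(p))],p[:,2],rcond=None)[0],np.median(p,0))
```

```text
tcp [0.4935 0.217  0.128 ] axes [[0.99, -0.0, 0.12], [-0.12, -0.0, 0.99], [-0.0, -1.0, -0.0]]
turn [ 0.0009  0.0012 -0.0011] shift cm [ -6.92  -0.18 -11.07] deg 0.1
19276 [-0.02269207 -0.09202522  0.18355067] [0.49612784 0.23310676 0.15051273]
```

View pics/w3.png

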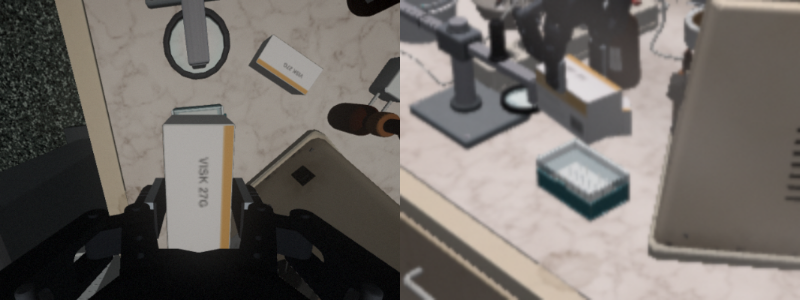

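>>> step_arm(
  moves=[
    [0,0,0,-1,0,-1.5,0.3],
    [0,0,0,-2.5,0,-4,0.3],
    [0,0,0,-4,0,-6.5,0.3],
    [0,0,0,-5.5,0,-9,0.3],
    [0,0,0,-6.9,0,-11,0.3],
    [0,0,0,-6.9,2,-11,0.3],
    [0,0,0,-6.9,4,-11,0.3],
    [0,0,0,-6.9,6,-11,0.3],
    [0,0,0,-6.9,8,-11,0.3],
    [0,0,0,-6.9,9,-11,0.3],
    [0,0,0,-6.9,9.3,-11,0.3],
    [0,0,0,-6.9,9.3,-11,0.3],
  ],
)

```text
t: 5.78
tcp_pos: [0.4123, 0.1156, 0.0353]
tool_rot: [0.706, -0.041, 0.041, -0.706]
force: [-0.2, 0.2, -1.6]
finger_gap: 0.518
```

Run:
```python
from station import *
from h import *
w=snapshot("wrist");s=snapshot("scene")
im=np.hstack([cv2.resize(w["frame"],(533,400)),cv2.resize(s["frame"][210:390,200:440],(533,400))])[:,:,::-1]
cv2.imwrite("pics/w4.png",cv2.resize(im,(800,300)))
c=cloud(w)
m=np.zeros((480,640),bool);m[180:390,250:380]=1
p=c[m&(c[...,2]>.04)&(c[...,2]<.075)]
print(len(p),np.linalg.lstsq(np.c_[p[:,:2],np.ones(len(p))],p[:,2],rcond=None)[0],np.median(p,0)); print(sense()["force"],sense()["tcp_pos"])
for v in range(170,400,20): print(v,c[v,315].round(4))
```

```text
22434 [-0.01982103 -0.01712818  0.06777531] [0.41386307 0.12511175 0.05725816]
[ 0.12527215 -0.26818828 -0.55111961] [0.41257269 0.11562467 0.03566121]
170 [ 0.4177  0.1688 -0.0009]
190 [0.4173 0.1625 0.0321]
210 [0.417  0.158  0.0569]
230 [0.4161 0.1502 0.0572]
250 [0.4151 0.142  0.0571]
270 [0.4212 0.1829 0.1911]
290 [0.4131 0.1251 0.0573]
310 [0.4121 0.116  0.0571]
330 [0.411  0.1071 0.0578]
350 [0.4099 0.0976 0.0578]
370 [0.4087 0.0875 0.0574]
390 [0.4075 0.0771 0.0573]
```

View pics/w4.png

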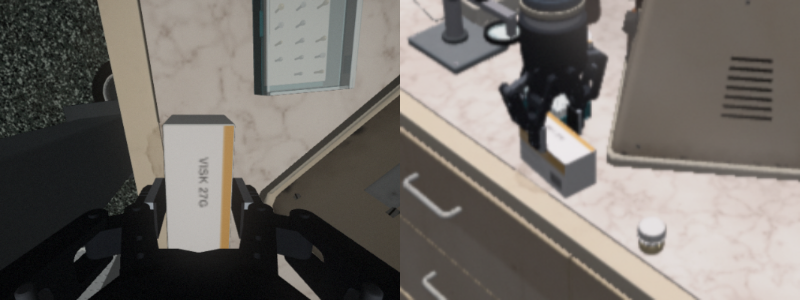

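>>> step_arm(
  moves=[
    [0,0,0,0,0.25,0,0.3],
    [0,0,0,0,0.45,0,0.3],
    [0,0,0,0,0.55,0,0.3],
    [0,0,0,0,0.6,0,0.3],
    [0,0,0,0,0.6,0,0.3],
  ],
)

```text
t: 6.5
tcp_pos: [0.4125, 0.1156, 0.0298]
tool_rot: [0.706, -0.041, 0.041, -0.706]
force: [-0.1, -0.1, 1.1]
finger_gap: 0.52
```

>>> step_arm(
  moves=[
    [0,0,0,0,0,0,-0.05],
    [0,0,0,0,0,0,-0.15],
    [0,0,0,0,0,0,-0.3],
    [0,0,0,0,0,0,-0.5],
    [0,0,0,0,0,0,-0.6],
    [0,0,0,0,0,0,-0.6],
    [0,0,0,0,-1,0,-0.6],
    [0,0,0,0,-3,0,-0.6],
    [0,0,0,0,-6,0,-0.6],
    [0,0,0,0,-10,0,-0.6],
    [0,0,0,0,-14,0,-0.6],
    [0,0,0,0,-18,0,-0.6],
  ],
)

```text
t: 8.0
tcp_pos: [0.412, 0.1158, 0.2117]
tool_rot: [0.706, -0.041, 0.041, -0.706]
force: [0.4, 0.3, 0.5]
finger_gap: 0.804
```

Run:
```python
from station import *
from h import *
w=snapshot("wrist")
cv2.imwrite("pics/w5.png",w["frame"][:,:,::-1])
c=cloud(w)
m=np.zeros((480,640),bool);m[140:390,200:400]=1
p=c[m&(c[...,2]>.045)&(c[...,2]<.06)]
print(len(p),np.linalg.lstsq(np.c_[p[:,:2],np.ones(len(p))],p[:,2],rcond=None)[0],np.median(p,0),cv2.minAreaRect((p[:,:2]*1000).astype(np.float32)))
p=c[(c[...,2]>.034)&(c[...,2]<.043)&(c[...,1]>.17)&(c[...,1]<.28)&(c[...,0]<.54)]
print(cv2.minAreaRect((p[:,:2]*1000).astype(np.float32)))
go([0.505,0.375,0.30],0)
```

```text
5126 [2.14047534e-03 5.32778290e-05 5.05818399e-02] [0.41330958 0.11697264 0.05148454] ((439.7420654296875, 112.89543151855469), (94.23887634277344, 100.98201751708984), 84.15080261230469)
((496.3182678222656, 218.2968292236328), (92.08609008789062, 58.41628646850586), 88.30620574951172)
tcp [0.4152 0.116  0.2161] axes [[0.99, 0.01, 0.12], [-0.12, -0.0, 0.99], [0.01, -1.0, 0.0]]
turn [ 0.     -0.1153  0.0103] shift cm [ 6.03 -8.32 26.77] deg 6.6
```

View pics/w5.png

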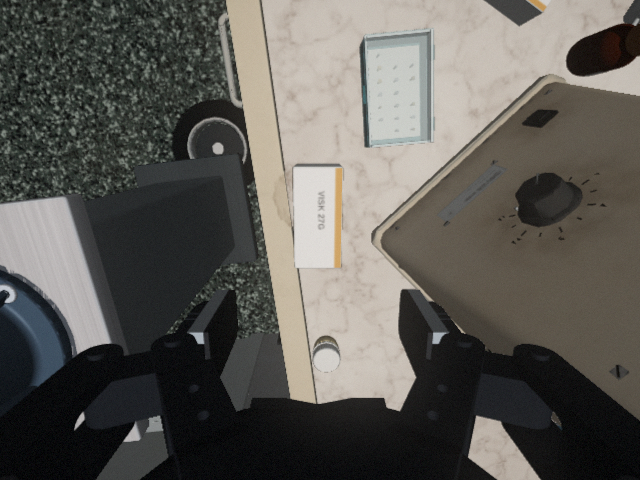

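>>> step_arm(
  moves=[
    [0,-0.03,0.01,0.5,-3,2,-0.2],
    [0,-0.05,0.01,1.5,-6,6,0.2],
    [0,-0.07,0.01,2.5,-8.3,11,0.6],
    [0,-0.09,0.01,4,-8.3,16,1],
    [0,-0.115,0.01,5,-8.3,21.5,1],
    [0,-0.115,0.01,6.03,-8.3,26.8,1],
    [0,-0.115,0.01,6.03,-8.3,26.8,1],
    [0,-0.115,0.01,6.03,-8.3,26.8,1],
  ],
)

```text
t: 9.05
tcp_pos: [0.5042, 0.3748, 0.2995]
tool_rot: [0.708, -0.0, -0.0, -0.707]
force: [0.3, -0.3, 0.6]
finger_gap: 0.001
```

Run:
```python
from station import *
from h import *
import pickle
w=snapshot("wrist");pickle.dump(w,open("w6.pkl","wb"))
cv2.imwrite("pics/w6.png",w["frame"][:,:,::-1])
print(sense()["tcp_pos"],sense()["finger_gap"])
```

```text
[0.50431768 0.3743326  0.29972438] -0.0018016518981326466
```

View pics/w6.png

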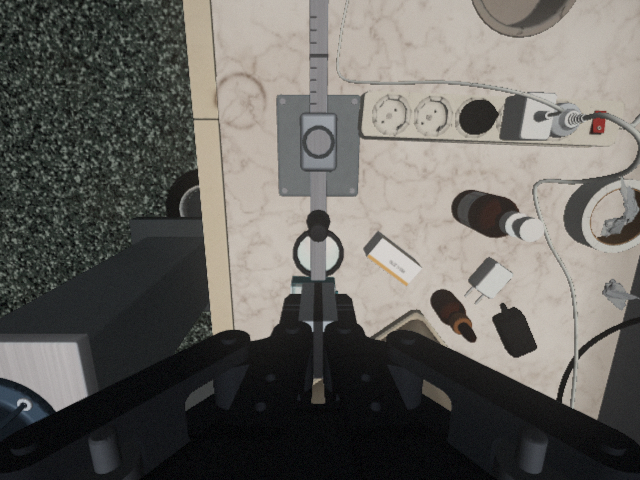

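Run:
```python
import pickle
from h import *
w=pickle.load(open("w6.pkl","rb"));c=cloud(w)
k=5;cv2.imwrite("pics/w6c.png",cv2.resize(w["frame"][100:280,270:370,::-1],None,fx=3.3,fy=3.3,interpolation=cv2.INTER_CUBIC))
def reg(n,x0,x1,y0,y1,lo,hi):
    q=c[y0:y1,x0:x1].reshape(-1,3);q=q[(q[:,2]>lo)&(q[:,2]<hi)]
    print(n,len(q),np.median(q[:,2]).round(4),q.min(0).round(4),q.max(0).round(4),((q.min(0)+q.max(0))/2).round(4))
reg("button",295,345,115,165,.127,.14)
reg("sleeve",295,345,105,180,.116,.125)
reg("knob top",300,340,200,245,.152,.165)
reg("knob",300,340,200,250,.125,.165)
reg("bar",305,335,175,205,.105,.116)
print("mark",ray(w,318,55,.111),"mouth",ray(w,318,171,.121),"btn",ray(w,318,141,.1325),"sceneBtn z",)
a=pickle.load(open("a.pkl","rb"))["scene"]; ca=cloud(a)
print("scene z button",ca[190,229], ca[191,228])
```

```text
button 525 0.1316 [0.4941 0.4314 0.128 ] [0.5155 0.4537 0.1339] [0.5048 0.4425 0.1309]
sleeve 1583 0.1202 [0.4879 0.4162 0.1162] [0.5216 0.4679 0.1241] [0.5048 0.4421 0.1201]
knob top 322 0.1574 [0.4961 0.3583 0.1523] [0.5128 0.3756 0.1595] [0.5045 0.3669 0.1559]
knob 435 0.157 [0.4956 0.3583 0.125 ] [0.5134 0.3756 0.1595] [0.5045 0.3669 0.1423]
bar 487 0.1102 [0.497  0.3835 0.1079] [0.5126 0.412  0.1122] [0.5048 0.3977 0.11  ]
mark [0.50467973 0.51672823 0.111     ] mouth [0.50483238 0.41659151 0.121     ] btn [0.50480892 0.44349735 0.1325    ] sceneBtn z
scene z button [0.50267622 0.43867515 0.13459205] [0.49550712 0.43255674 0.13673578]
```

View pics/w6c.png

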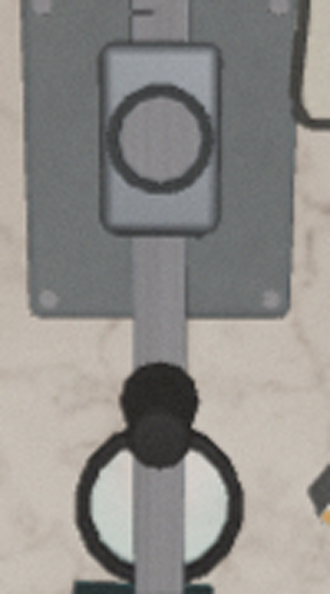

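Run:
```python
from h import *
go([0.5048,0.4428,0.157],0)
```

```text
tcp [0.5043 0.3743 0.2997] axes [[1.0, -0.0, 0.0], [-0.0, -0.0, 1.0], [-0.0, -1.0, -0.0]]
turn [ 0.0011 -0.0006 -0.0008] shift cm [ 0.06 14.27  6.86] deg 0.1
```

>>> step_arm(
  moves=[
    [0,0,0,0.06,2,3.5,1],
    [0,0,0,0.06,5,6.86,1],
    [0,0,0,0.06,9,6.86,1],
    [0,0,0,0.06,12,6.86,1],
    [0,0,0,0.06,14,6.86,1],
    [0,0,0,0.06,14.3,6.86,1],
    [0,0,0,0.06,14.6,6.86,1],
    [0,0,0,0.06,14.9,6.86,1],
    [0,0,0,0.06,14.9,6.86,1],
  ],
)

```text
t: 10.22
tcp_pos: [0.5051, 0.4428, 0.1513]
tool_rot: [0.707, -0.0, 0.0, -0.707]
force: [-0.6, 0.1, 0.5]
finger_gap: 0.004
```

>>> step_arm(
  moves=[
    [0,0,0,0,0.2,0,1],
    [0,0,0,0,0.3,0,1],
    [0,0,0,0,0.4,0,1],
    [0,0,0,0,0.4,0,1],
  ],
)

```text
t: 10.72
tcp_pos: [0.505, 0.4427, 0.1471]
tool_rot: [0.707, -0.0, 0.0, -0.707]
force: [0.2, 0.9, 0.6]
finger_gap: 0.005
```

>>> step_arm(
  moves=[
    [0,0,0,0,0.1,0,1],
    [0,0,0,0,0.2,0,1],
    [0,0,0,0,0.2,0,1],
  ],
)

```text
t: 11.1
tcp_pos: [0.5049, 0.4427, 0.145]
tool_rot: [0.707, -0.0, 0.0, -0.707]
force: [0.5, -0.0, 0.1]
finger_gap: 0.0
```

>>> step_arm(
  moves=[
    [0,0,0,0,0.1,0,1],
    [0,0,0,0,0.2,0,1],
    [0,0,0,0,0.2,0,1],
  ],
)

```text
t: 11.48
tcp_pos: [0.5048, 0.4427, 0.1429]
tool_rot: [0.707, -0.0, -0.0, -0.707]
force: [0.1, 0.3, -0.0]
finger_gap: -0.001
```

Run:
```python
from station import *
from h import *
s=snapshot("scene");w=snapshot("wrist")
im=np.hstack([cv2.resize(w["frame"],(533,400)),cv2.resize(s["frame"][150:270,170:330],(533,400),interpolation=cv2.INTER_CUBIC)])[:,:,::-1]
cv2.imwrite("pics/w7.png",cv2.resize(im,(800,300)))
print(sense()["force"],sense()["tcp_pos"])
```

```text
[ 0.7624436  -0.12676263  0.14959213] [0.50487279 0.44271571 0.14296091]
```

View pics/w7.png

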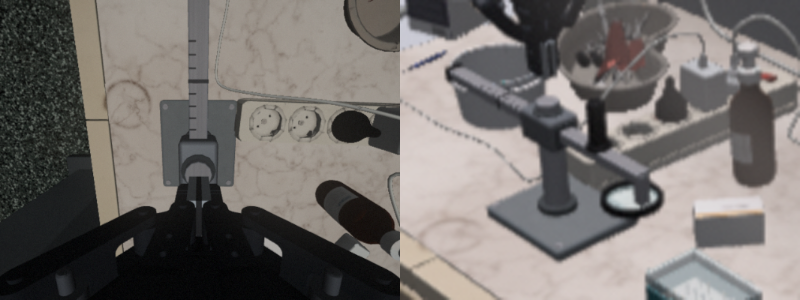

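Run:
```python
from station import *
from h import *
s=snapshot("scene")
cv2.imwrite("pics/w8.png",cv2.resize(s["frame"][150:230,190:290],(800,640),interpolation=cv2.INTER_CUBIC)[:600,:,::-1])
c=cloud(s)
for v in range(165,205,2): print(v,[c[v,u].round(3).tolist() for u in (225,229,232)])
```

```text
165 [[0.495, 0.433, 0.203], [0.508, 0.436, 0.198], [0.516, 0.436, 0.195]]
167 [[0.498, 0.439, 0.195], [0.503, 0.43, 0.196], [0.516, 0.437, 0.19]]
169 [[0.497, 0.438, 0.19], [0.504, 0.432, 0.19], [0.515, 0.436, 0.186]]
171 [[0.497, 0.439, 0.185], [0.505, 0.435, 0.184], [0.516, 0.438, 0.179]]
173 [[0.493, 0.434, 0.183], [0.504, 0.433, 0.18], [0.51, 0.431, 0.179]]
175 [[0.495, 0.437, 0.176], [0.503, 0.433, 0.175], [0.511, 0.433, 0.172]]
177 [[0.495, 0.438, 0.171], [0.503, 0.434, 0.17], [0.509, 0.431, 0.169]]
179 [[0.493, 0.436, 0.168], [0.503, 0.435, 0.164], [0.51, 0.432, 0.163]]
181 [[0.618, 0.626, 0.054], [0.687, 0.708, 0.002], [0.693, 0.701, 0.003]]
183 [[0.616, 0.622, 0.05], [0.676, 0.693, 0.005], [0.685, 0.69, 0.002]]
185 [[0.619, 0.628, 0.041], [0.672, 0.687, 0.001], [0.679, 0.681, 0.001]]
187 [[0.62, 0.631, 0.033], [0.662, 0.673, 0.004], [0.67, 0.671, 0.001]]
189 [[0.497, 0.446, 0.137], [0.506, 0.443, 0.134], [0.51, 0.437, 0.135]]
191 [[0.494, 0.443, 0.133], [0.501, 0.437, 0.133], [0.508, 0.434, 0.132]]
193 [[0.494, 0.444, 0.128], [0.497, 0.431, 0.132], [0.507, 0.434, 0.127]]
195 [[0.491, 0.44, 0.125], [0.497, 0.432, 0.126], [0.503, 0.429, 0.125]]
197 [[0.488, 0.436, 0.122], [0.493, 0.427, 0.124], [0.499, 0.424, 0.123]]
199 [[0.488, 0.438, 0.116], [0.489, 0.422, 0.122], [0.496, 0.421, 0.12]]
201 [[0.487, 0.437, 0.112], [0.488, 0.421, 0.118], [0.492, 0.415, 0.118]]
203 [[0.486, 0.437, 0.107], [0.487, 0.42, 0.113], [0.494, 0.418, 0.111]]
```

View pics/w8.png

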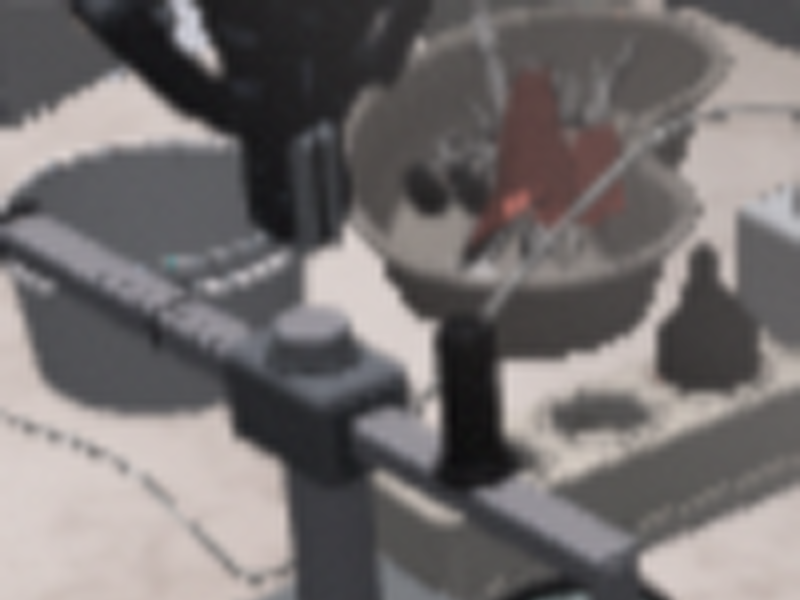

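Run:
```python
from station import *
from h import *
w=snapshot("wrist")
cv2.imwrite("pics/w9.png",w["frame"][:,:,::-1])
c=cloud(w)
for v in range(255,420,8): print(v,[c[v,u].round(3).tolist() for u in (305,318,331)])
t=snapshot("top");c=cloud(t)
q=c.reshape(-1,3);q=q[(abs(q[:,0]-.505)<.03)&(abs(q[:,1]-.443)<.03)]; print(q[:,2].min(),q[:,2].max())
st=sense(); print(st["q"],st["tcp_pos"])
```

```text
255 [[0.499, 0.453, 0.122], [0.506, 0.454, 0.124], [0.513, 0.453, 0.121]]
263 [[0.499, 0.452, 0.13], [0.506, 0.452, 0.132], [0.512, 0.451, 0.128]]
271 [[0.499, 0.448, 0.132], [0.506, 0.448, 0.131], [0.512, 0.448, 0.132]]
279 [[0.499, 0.444, 0.131], [0.506, 0.444, 0.132], [0.512, 0.444, 0.132]]
287 [[0.501, 0.454, 0.166], [0.506, 0.454, 0.165], [0.511, 0.454, 0.166]]
295 [[0.501, 0.453, 0.173], [0.506, 0.454, 0.173], [0.511, 0.453, 0.172]]
303 [[0.501, 0.454, 0.181], [0.506, 0.454, 0.18], [0.511, 0.454, 0.18]]
311 [[0.501, 0.454, 0.187], [0.506, 0.454, 0.187], [0.51, 0.454, 0.187]]
319 [[0.502, 0.454, 0.193], [0.506, 0.454, 0.193], [0.51, 0.454, 0.193]]
327 [[0.502, 0.455, 0.199], [0.506, 0.452, 0.194], [0.51, 0.455, 0.199]]
335 [[0.502, 0.454, 0.204], [0.506, 0.448, 0.193], [0.51, 0.454, 0.204]]
343 [[0.502, 0.455, 0.209], [0.506, 0.446, 0.194], [0.51, 0.455, 0.21]]
351 [[0.502, 0.455, 0.213], [0.506, 0.442, 0.194], [0.509, 0.455, 0.213]]
359 [[0.502, 0.455, 0.217], [0.506, 0.439, 0.194], [0.509, 0.454, 0.216]]
367 [[0.502, 0.452, 0.217], [0.506, 0.436, 0.193], [0.509, 0.454, 0.218]]
375 [[0.502, 0.442, 0.206], [0.506, 0.432, 0.193], [0.509, 0.451, 0.219]]
383 [[0.502, 0.439, 0.205], [0.506, 0.375, 0.123], [0.509, 0.449, 0.218]]
391 [[0.502, 0.436, 0.205], [0.506, 0.376, 0.13], [0.51, 0.436, 0.206]]
399 [[0.502, 0.435, 0.209], [0.506, 0.376, 0.137], [0.51, 0.436, 0.209]]
407 [[0.503, 0.452, 0.231], [0.506, 0.453, 0.232], [0.509, 0.453, 0.233]]
415 [[0.503, 0.454, 0.235], [0.506, 0.454, 0.236], [0.509, 0.453, 0.235]]
0.31781052948412514 0.49677900762524296
[ 5.54068401e-01  6.72481612e-01  1.37282173e+00 -5.96301508e-04
  1.09712697e+00  5.54990366e-01] [0.50490987 0.44273061 0.143018  ]
```

View pics/w9.png

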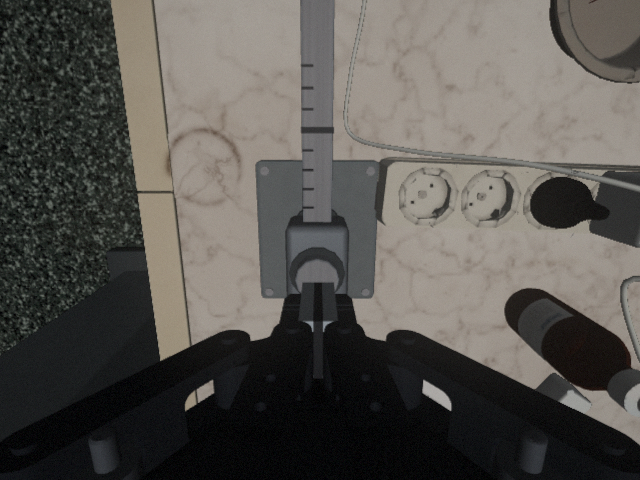

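Run:
```python
import pickle
from h import *
for n,tz,cols in (("w6.pkl",.2997,(305,318,331)),("w1.pkl",.2496,(205,435,200,440))):
    c=cloud(pickle.load(open(n,"rb")))
    print(n)
    for v in range(280,360,6): print(v,[(c[v,u]-[0,0,tz]).round(3).tolist() for u in cols])
```

```text
w6.pkl
280 [[0.488, 0.265, -0.285], [0.505, 0.303, -0.19], [0.522, 0.263, -0.288]]
286 [[0.5, 0.386, 0.021], [0.505, 0.386, 0.021], [0.511, 0.385, 0.02]]
292 [[0.5, 0.386, 0.027], [0.505, 0.386, 0.027], [0.51, 0.385, 0.027]]
298 [[0.5, 0.385, 0.032], [0.505, 0.386, 0.033], [0.51, 0.385, 0.032]]
304 [[0.5, 0.385, 0.037], [0.505, 0.386, 0.038], [0.51, 0.386, 0.037]]
310 [[0.501, 0.385, 0.042], [0.505, 0.386, 0.043], [0.51, 0.386, 0.042]]
316 [[0.501, 0.386, 0.047], [0.505, 0.386, 0.047], [0.51, 0.386, 0.047]]
322 [[0.501, 0.386, 0.051], [0.505, 0.385, 0.05], [0.509, 0.387, 0.053]]
328 [[0.501, 0.387, 0.058], [0.505, 0.383, 0.05], [0.509, 0.387, 0.057]]
334 [[0.501, 0.387, 0.061], [0.505, 0.381, 0.051], [0.509, 0.387, 0.061]]
340 [[0.501, 0.387, 0.065], [0.505, 0.379, 0.051], [0.509, 0.387, 0.063]]
346 [[0.501, 0.387, 0.067], [0.505, 0.376, 0.051], [0.509, 0.387, 0.067]]
352 [[0.502, 0.387, 0.07], [0.505, 0.374, 0.05], [0.509, 0.387, 0.07]]
358 [[0.502, 0.387, 0.073], [0.505, 0.373, 0.052], [0.509, 0.387, 0.073]]
w1.pkl
280 [[0.109, -0.109, -0.852], [0.581, 0.141, -0.11], [0.108, -0.095
[... 593 characters left out ...]
9], [0.536, 0.195, 0.044]]
322 [[0.45, 0.197, 0.035], [0.535, 0.191, 0.041], [0.45, 0.199, 0.04], [0.535, 0.193, 0.045]]
328 [[0.449, 0.194, 0.035], [0.535, 0.189, 0.041], [0.45, 0.197, 0.04], [0.535, 0.191, 0.045]]
334 [[0.449, 0.192, 0.036], [0.535, 0.186, 0.041], [0.45, 0.195, 0.041], [0.535, 0.189, 0.046]]
340 [[0.449, 0.191, 0.037], [0.535, 0.184, 0.042], [0.45, 0.193, 0.042], [0.535, 0.187, 0.047]]
346 [[0.449, 0.188, 0.038], [0.534, 0.182, 0.042], [0.449, 0.191, 0.041], [0.534, 0.185, 0.048]]
352 [[0.449, 0.186, 0.038], [0.534, 0.18, 0.043], [0.449, 0.189, 0.043], [0.534, 0.183, 0.047]]
358 [[-0.037, -0.512, -1.063], [0.534, 0.177, 0.043], [0.449, 0.187, 0.044], [0.534, 0.181, 0.048]]
```

Run:
```python
import pickle
from h import *
s=pickle.load(open("a.pkl","rb"))["scene"]
for z in (.108,.12,.128,.135,.145,.155): 
    u,v=proj(s,[0.467,0.217,z]); print(z,(u-200)/200*400+400,(v-180)/150*300)
im=cv2.imread("pics/w3.png");cv2.imwrite("pics/w3c.png",cv2.resize(im[0:180,480:680],None,fx=4,fy=3.3,interpolation=cv2.INTER_CUBIC)[:600])
```

```text
0.108 559.9398481113346 121.89048095848477
0.12 559.4804468670214 112.145749366735
0.128 559.1712647459125 105.58743717130352
0.135 558.8987930116997 99.80781870245875
0.145 558.5063733516997 91.4838877045305
0.155 558.1101705881407 83.07971023530041
```

View pics/w3c.png

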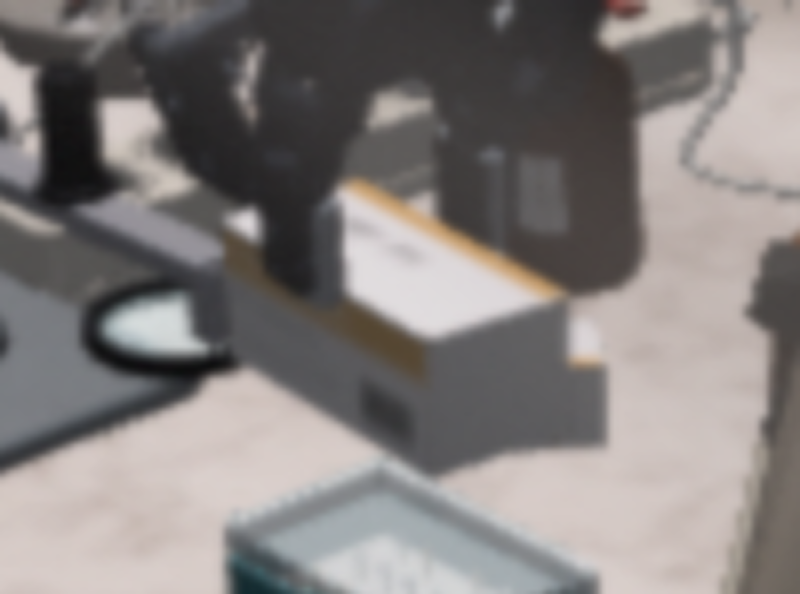

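Both cameras show the shut fingertips at z≈0.163 with the TCP reading 0.143. So the tips stand about 20 mm behind the reported TCP, not 19 mm ahead as the text says. I'll go by the pictures: 30 mm more to the button, then small steps while watching the force.

>>> step_arm(
  moves=[
    [0,0,0,0,1,0,1],
    [0,0,0,0,2,0,1],
    [0,0,0,0,2.6,0,1],
    [0,0,0,0,2.9,0,1],
    [0,0,0,0,2.9,0,1],
  ],
)

```text
t: 12.35
tcp_pos: [0.5049, 0.4427, 0.1137]
tool_rot: [0.707, -0.0, 0.0, -0.707]
force: [-0.7, 0.2, 0.3]
finger_gap: 0.004
```

>>> step_arm(
  moves=[
    [0,0,0,0,0.1,0,1],
    [0,0,0,0,0.2,0,1],
    [0,0,0,0,0.3,0,1],
    [0,0,0,0,0.3,0,1],
  ],
)

```text
t: 12.85
tcp_pos: [0.5054, 0.443, 0.1126]
tool_rot: [-0.707, -0.0, -0.001, 0.707]
force: [-1.3, -2.2, 8.6]
finger_gap: 0.003
```

>>> step_arm(
  moves=[
    [0,0,0,0,0.15,0,1],
    [0,0,0,0,0.3,0,1],
    [0,0,0,0,0.3,0,1],
  ],
)

```text
t: 13.22
tcp_pos: [0.5054, 0.443, 0.1125]
tool_rot: [-0.707, -0.001, -0.001, 0.707]
force: [-3.6, -3.2, 13.7]
finger_gap: -0.003
```

Run:
```python
from station import *
from h import *
s=snapshot("scene");w=snapshot("wrist")
im=np.hstack([cv2.resize(w["frame"][200:380,220:420],(440,396),interpolation=cv2.INTER_CUBIC),cv2.resize(s["frame"][150:230,190:290],(495,396),interpolation=cv2.INTER_CUBIC)])[:,:,::-1]
cv2.imwrite("pics/w10.png",im[:,:935] if im.shape[1]<=800 else cv2.resize(im,(800,339)))
print(sense()["force"],sense()["tcp_pos"])
```

```text
[-3.62196283 -1.87322774 13.99390278] [0.50541055 0.44306278 0.1125101 ]
```

View pics/w10.png

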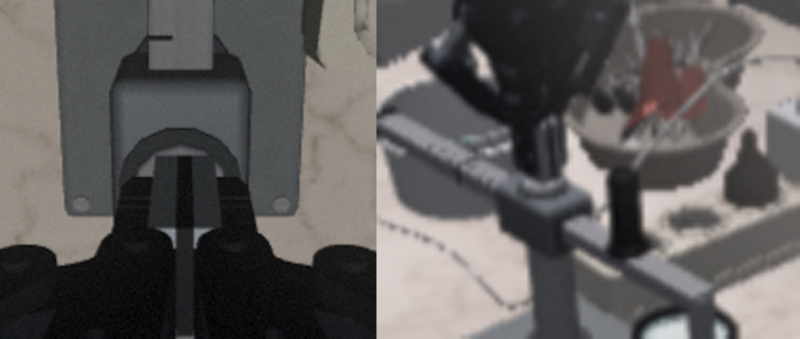

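Run:
```python
from station import *
from h import *
w=snapshot("wrist")
c=cloud(w)
for v in range(236,300,4): print(v,[c[v,u].round(4).tolist() for u in (300,312,318,324,336)])
cv2.imwrite("pics/w11.png",cv2.resize(w["frame"][220:320,260:380],(720,600),interpolation=cv2.INTER_CUBIC)[:,:,::-1])
s=snapshot("scene");cv2.imwrite("pics/w11s.png",cv2.resize(s["frame"][165:225,200:280],(800,600),interpolation=cv2.INTER_CUBIC)[:,:,::-1])
```

```text
236 [[0.498, 0.4688, 0.1099], [0.5035, 0.4689, 0.1102], [0.5063, 0.469, 0.1107], [0.5091, 0.4689, 0.1103], [0.5147, 0.4685, 0.1087]]
240 [[0.4983, 0.4686, 0.1163], [0.5036, 0.4686, 0.1162], [0.5063, 0.4685, 0.1157], [0.509, 0.4682, 0.1148], [0.5143, 0.4687, 0.1164]]
244 [[0.4984, 0.4675, 0.119], [0.5036, 0.4671, 0.1175], [0.5063, 0.4674, 0.1183], [0.5089, 0.4676, 0.1191], [0.5143, 0.4675, 0.1186]]
248 [[0.4984, 0.4658, 0.1193], [0.5037, 0.4662, 0.1207], [0.5063, 0.4657, 0.119], [0.5089, 0.4659, 0.1195], [0.5142, 0.466, 0.12]]
252 [[0.4984, 0.4641, 0.1199], [0.5037, 0.4646, 0.1213], [0.5063, 0.4645, 0.121], [0.5089, 0.4644, 0.1208], [0.5142, 0.4642, 0.1199]]
256 [[0.4983, 0.4623, 0.12], [0.5036, 0.4623, 0.1199], [0.5063, 0.4625, 0.1205], [0.5089, 0.4625, 0.1206], [0.5142, 0.4629, 0.1218]]
260 [[0.4984, 0.4607, 0.1207], [0.5037, 0.4607, 0.1207], [0.5063, 0.4606, 0.1203], [0.509, 0.4605, 0.1201], [0.5143, 0.4606, 0.1205]]
264 [[0.4983, 0.4587, 0.1204], [0.5036, 0.4585, 0.1196], [0.5063, 0.4585, 0.1197], [0.509, 0.4587, 0.1204], [0.5143, 0.4587, 0.1204]]
268 [[0.4983, 0.4566, 0.1197], [0
[... 331 characters left out ...]
39, 0.1225], [0.5143, 0.4538, 0.1224]]
280 [[0.4983, 0.4516, 0.1216], [0.5037, 0.4528, 0.1247], [0.5063, 0.4527, 0.1244], [0.509, 0.452, 0.1226], [0.5143, 0.4519, 0.1224]]
284 [[0.4984, 0.4509, 0.1246], [0.5038, 0.4544, 0.1329], [0.5063, 0.4537, 0.1311], [0.5088, 0.454, 0.1319], [0.5144, 0.4497, 0.1216]]
288 [[0.4984, 0.4489, 0.1242], [0.5039, 0.454, 0.1361], [0.5063, 0.4544, 0.137], [0.5087, 0.4543, 0.1368], [0.5143, 0.4488, 0.1239]]
292 [[0.4984, 0.4474, 0.1253], [0.5039, 0.4541, 0.1402], [0.5063, 0.4535, 0.1391], [0.5086, 0.454, 0.1401], [0.5142, 0.4475, 0.1255]]
296 [[0.4989, 0.45, 0.135], [0.504, 0.4539, 0.1436], [0.5063, 0.4541, 0.1441], [0.5086, 0.4539, 0.1436], [0.5137, 0.45, 0.135]]
```

View pics/w11.png

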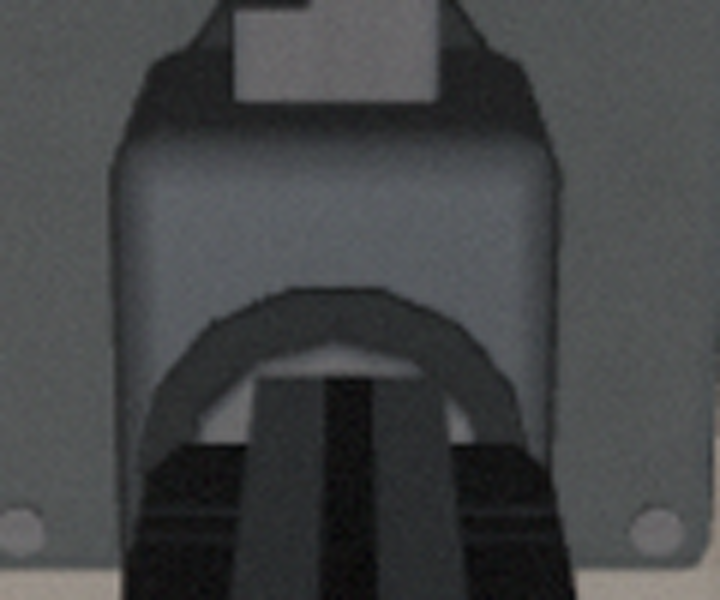

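View pics/w11s.png

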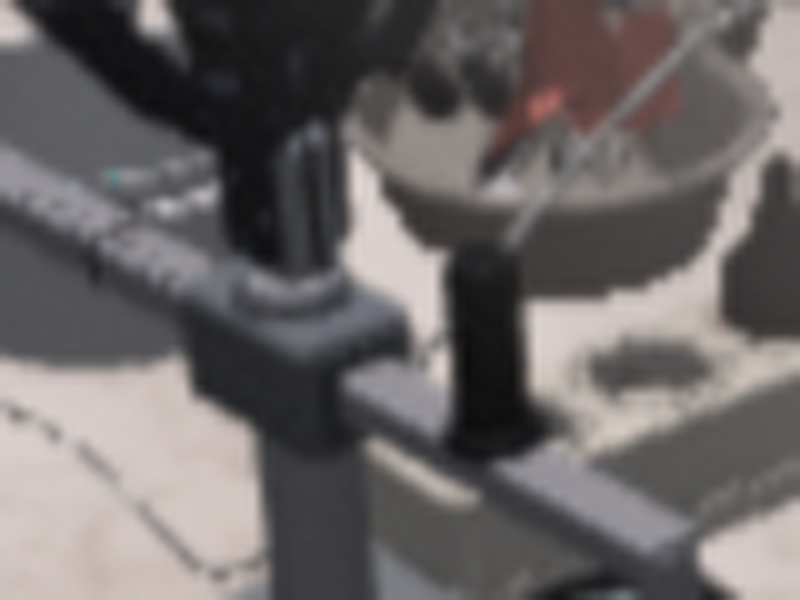

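>>> step_arm(
  moves=[
    [0,0,0,0,-1,0,1],
    [0,0,0,0,-3,0,1],
    [0,0,0,0,-6,0,0.6],
    [0,0,0,0,-6.5,-1,0.2],
    [0,0,0,0,-6.5,-3,0],
    [0,0,0,-0.05,-6.5,-5,-0.2],
    [0,0,0,-0.05,-6.5,-7,-0.2],
    [0,0,0,-0.05,-6.5,-7.65,-0.2],
    [0,0,0,-0.05,-6.5,-7.65,-0.2],
  ],
)

```text
t: 14.55
tcp_pos: [0.505, 0.3659, 0.1774]
tool_rot: [-0.707, -0.0, -0.001, 0.707]
force: [-0.3, -0.9, 0.1]
finger_gap: 0.601
```

Run:
```python
from station import *
from h import *
w=snapshot("wrist")
c=cloud(w)
cv2.imwrite("pics/w12.png",w["frame"][:,:,::-1])
q=c.reshape(-1,3);q=q[(abs(q[:,0]-.505)<.007)&(abs(q[:,1]-.4428)<.007)&(q[:,2]<.15)];print("button z",np.median(q,0))
q=c.reshape(-1,3);q=q[(abs(q[:,0]-.505)<.02)&(abs(q[:,1]-.3667)<.02)&(q[:,2]>.145)&(q[:,2]<.163)];print("knob",(q.min(0)+q.max(0))/2,len(q))
q=c.reshape(-1,3);q=q[(abs(q[:,0]-.505)<.04)&(abs(q[:,1]-.3667)<.03)&(q[:,2]>.17)];print("tips",q[:,2].min(),q[q[:,0]<.505][:,0].max(),q[q[:,0]>.505][:,0].min())
go([0.5047,0.3668,0.106],0)
```

```text
button z [0.50489925 0.4429412  0.12582299]
knob [0.50479644 0.36694111 0.1522912 ] 964
tips 0.19307516170649383 0.50499961085413 0.5050021684534092
tcp [0.5051 0.3665 0.1775] axes [[1.0, 0.0, 0.0], [-0.0, 0.0, 1.0], [0.0, -1.0, 0.0]]
turn [-0.0008 -0.0009  0.0023] shift cm [-0.05  7.15  0.03] deg 0.2
```

View pics/w12.png

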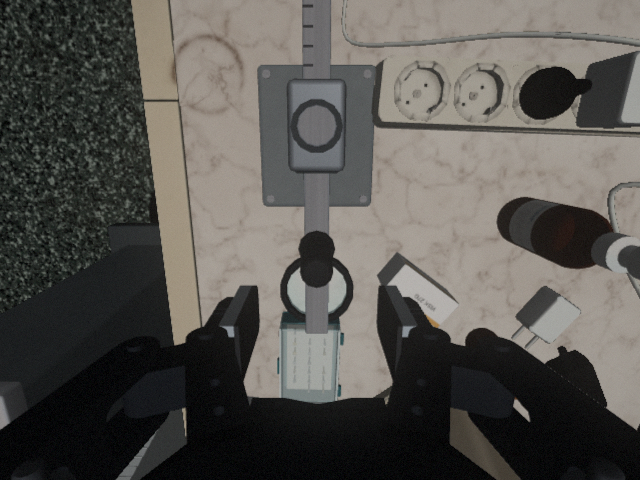

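Button top now reads 0.1258 (it was 0.1316), so it has stayed in. The knob, at px (317,258), lies between the open jaws. Descending.

>>> step_arm(
  moves=[
    [0,0,0,-0.03,2,0,-0.2],
    [0,0,0,-0.03,4,0,-0.2],
    [0,0,0,-0.03,6,0,-0.2],
    [0,0,0,-0.03,7.1,0,-0.2],
    [0,0,0,-0.03,7.1,0,0.1],
    [0,0,0,-0.03,7.1,0,0.4],
    [0,0,0,-0.03,7.1,0,0.7],
    [0,0,0,-0.03,7.1,0,0.9],
    [0,0,0,-0.03,7.1,0,0.9],
    [0,0,0,-0.03,7.1,0,0.9],
    [0,0,0,-0.03,7.1,0,0.9],
  ],
  grip_force=60,
)

```text
t: 15.98
tcp_pos: [0.5043, 0.367, 0.1075]
tool_rot: [-0.707, -0.0, -0.001, 0.708]
force: [-4.3, 1.7, 6.3]
finger_gap: 0.194
```

Run:
```python
from station import *
from h import *
s=snapshot("scene");w=snapshot("wrist")
im=np.hstack([cv2.resize(w["frame"][150:390,200:440],(400,400),interpolation=cv2.INTER_CUBIC),cv2.resize(s["frame"][150:250,200:300],(400,400),interpolation=cv2.INTER_CUBIC)])[:,:,::-1]
cv2.imwrite("pics/w13.png",im)
print(sense()["force"],sense()["tcp_pos"],sense()["finger_gap"])
```

```text
[-4.11713714  1.68111287  6.17351315] [0.50430041 0.36696455 0.10751107] 0.193246158359547
```

View pics/w13.png

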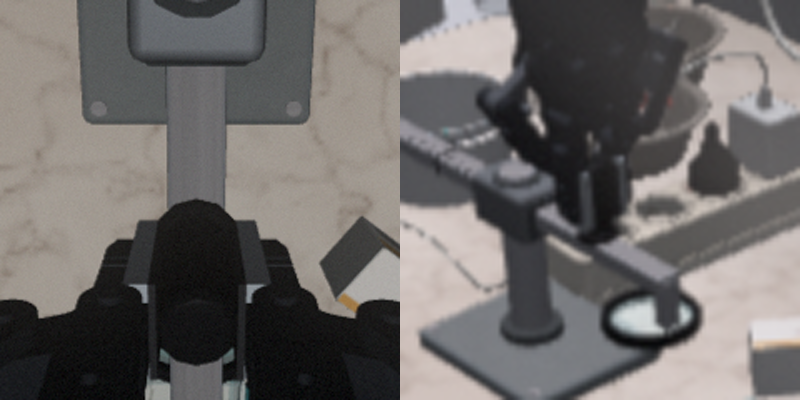

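>>> step_arm(
  moves=[
    [0,0,0,0,0,-0.5,0.9],
    [0,0,0,0,0,-1,0.9],
    [0,0,0,0,0,-1.5,0.9],
    [0,0,0,0,0,-2,0.9],
    [0,0,0,0,0,-2,0.9],
  ],
)

```text
t: 16.7
tcp_pos: [0.5042, 0.3463, 0.1076]
tool_rot: [-0.707, 0.0, -0.001, 0.708]
force: [-2.8, 2.1, 1.3]
finger_gap: 0.193
```

Run:
```python
from station import *
from h import *
s=snapshot("scene");w=snapshot("wrist")
im=np.hstack([cv2.resize(w["frame"][50:370,180:500],(400,400),interpolation=cv2.INTER_CUBIC),cv2.resize(s["frame"][150:250,200:300],(400,400),interpolation=cv2.INTER_CUBIC)])[:,:,::-1]
cv2.imwrite("pics/w14.png",im)
print(sense()["force"],sense()["tcp_pos"],sense()["finger_gap"])
```

```text
[-2.34676285  2.51836841  2.3836947 ] [0.50424537 0.34671769 0.10755019] 0.19538027030240596
```

View pics/w14.png

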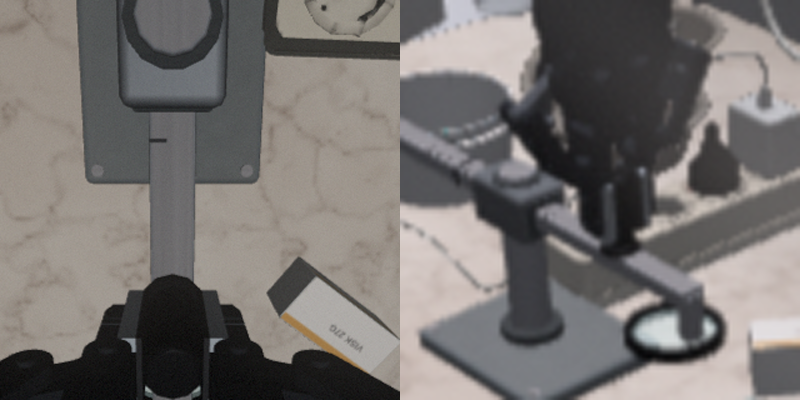

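>>> step_arm(
  moves=[
    [0,0,0,0,0,-0.8,0.9],
    [0,0,0,0,0,-1.6,0.9],
    [0,0,0,0,0,-2.4,0.9],
    [0,0,0,0,0,-3.2,0.9],
    [0,0,0,0,0,-4,0.9],
    [0,0,0,0,0,-4.8,0.9],
    [0,0,0,0,0,-5.6,0.9],
    [0,0,0,0,0,-6.4,0.9],
    [0,0,0,0,0,-7.1,0.9],
    [0,0,0,0,0,-7.6,0.9],
    [0,0,0,0,0,-7.6,0.9],
  ],
)

```text
t: 18.18
tcp_pos: [0.504, 0.2701, 0.1075]
tool_rot: [-0.707, 0.0, -0.001, 0.708]
force: [-2.9, 4.0, 2.2]
finger_gap: 0.192
```

Run:
```python
from station import *
from h import *
import pickle
w=snapshot("wrist");pickle.dump(w,open("w15.pkl","wb"))
cv2.imwrite("pics/w15.png",w["frame"][:,:,::-1])
print(sense()["force"],sense()["tcp_pos"],sense()["finger_gap"])
```

```text
[-3.08084289  4.1705807   3.19098165] [0.50405924 0.2703315  0.10753449] 0.1959981051640651
```

View pics/w15.png

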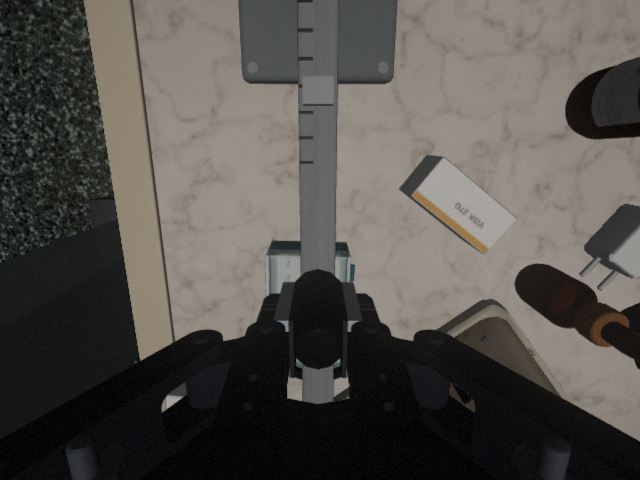

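Run:
```python
from station import *
from h import *
import pickle
s=snapshot("scene");t=snapshot("top");pickle.dump((s,t),open("s16.pkl","wb"))
cv2.imwrite("pics/w16.png",cv2.resize(s["frame"][160:240,200:300],(800,640),interpolation=cv2.INTER_CUBIC)[:600,:,::-1])
cv2.imwrite("pics/w16t.png",cv2.resize(t["frame"][230:305,120:220],(800,600),interpolation=cv2.INTER_CUBIC)[:,:,::-1])
w=pickle.load(open("w15.pkl","rb"))
for v in (3,30,57,112,137,161): print(v,ray(w,306,v,.111))
print("mouth px",proj(w,[.505,.4166,.111]),"scene",proj(s,[.505,.4166,.111]),"edge",proj(s,[.497,.4166,.111]))
a=pickle.load(open("w6.pkl","rb"))
cv2.imwrite("pics/w6t.png",cv2.resize(a["frame"][0:100,290:350],(480,800),interpolation=cv2.INTER_CUBIC)[:600,:,::-1])
```

```text
3 [0.50051923 0.38858361 0.111     ]
30 [0.50042847 0.3794852  0.111     ]
57 [0.50033436 0.37005078 0.111     ]
112 [0.50013148 0.34971268 0.111     ]
137 [0.50003392 0.33993304 0.111     ]
161 [0.49993689 0.33020589 0.111     ]
mouth px (np.float64(317.7637125212205), np.float64(-86.66618271341991)) scene (np.float64(236.33882251371483), np.float64(201.675940856867)) edge (np.float64(233.59772827179194), np.float64(202.80657686363702))
```

View pics/w16.png

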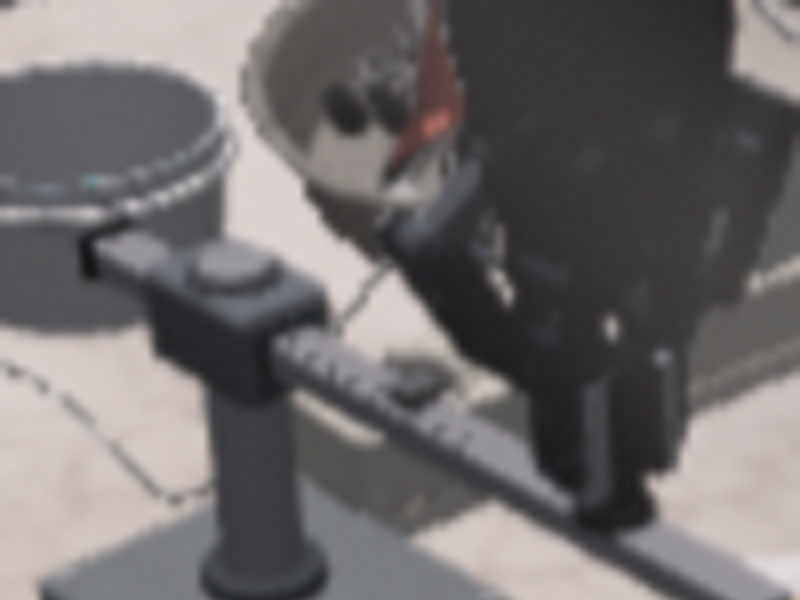

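View pics/w16t.png

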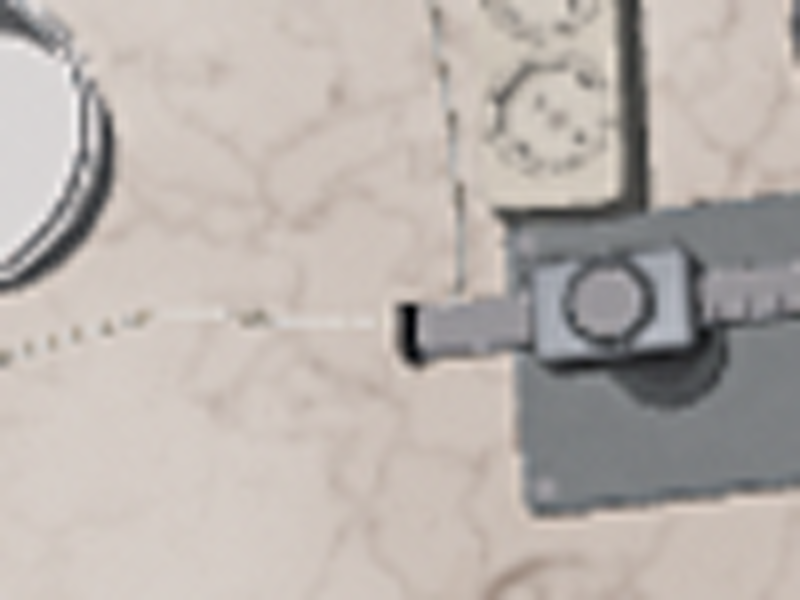

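>>> step_arm(
  moves=[
    [0,0,0,0,0,-0.15,0.9],
    [0,0,0,0,0,-0.35,0.9],
    [0,0,0,0,0,-0.35,0.9],
    [0,0,0,0,0,-0.35,0.9],
  ],
)

```text
t: 18.82
tcp_pos: [0.504, 0.2673, 0.1075]
tool_rot: [-0.707, -0.0, -0.001, 0.708]
force: [-2.8, 4.0, 2.4]
finger_gap: 0.189
```

Run:
```python
from station import *
from h import *
s=snapshot("scene");t=snapshot("top");w=snapshot("wrist")
A=cv2.resize(s["frame"][170:230,210:290],(400,300),interpolation=cv2.INTER_CUBIC)
B=cv2.resize(t["frame"][245:290,180:240],(400,300),interpolation=cv2.INTER_CUBIC)
C=cv2.resize(s["frame"][150:330,200:440],(400,300),interpolation=cv2.INTER_CUBIC)
D=cv2.resize(t["frame"][215:335,190:350],(400,300),interpolation=cv2.INTER_CUBIC)
cv2.imwrite("pics/w17.png",np.vstack([np.hstack([A,B]),np.hstack([C,D])])[:,:,::-1])
cv2.imwrite("pics/w17w.png",w["frame"][:,:,::-1])
st=sense();print(st["force"],st["tcp_pos"],st["finger_gap"],st["t"])
print("mouth scene",proj(s,[.497,.4166,.111]),"top",proj(t,[.505,.4166,.111]))
c=cloud(t)
q=c.reshape(-1,3);q=q[(q[:,2]>.06)&(q[:,2]<.12)&(abs(q[:,0]-.505)<.015)&(q[:,1]>.46)&(q[:,1]<.65)];print("bar rear end y",q[:,1].max())
a=__import__("pickle").load(open("a.pkl","rb"))["top"];q=cloud(a).reshape(-1,3);q=q[(q[:,2]>.06)&(q[:,2]<.12)&(abs(q[:,0]-.505)<.015)&(q[:,1]>.46)&(q[:,1]<.65)];print("bar rear end start",q[:,1].max())
cw=cloud(w).reshape(-1,3);q=cw[(cw[:,2]>.034)&(cw[:,2]<.043)&(cw[:,1]>.17)&(cw[:,1]<.28)&(cw[:,0]<.54)&(cw[:,0]>.44)];print("box",cv2.minAreaRect((q[:,:2]*1000).astype(np.float32)))
```

```text
[-2.86765767  4.51333108  2.62315395] [0.504055   0.26728867 0.10753156] 0.19461256553228826 18.975
mouth scene (np.float64(233.59772827179194), np.float64(202.80657686363702)) top (np.float64(207.1533611269097), np.float64(266.65067578294173))
bar rear end y 0.5096435987705551
bar rear end start 0.6099014653749615
box ((497.5456848144531, 247.51687622070312), (33.94240188598633, 58.08844757080078), 88.41773223876953)
```

View pics/w17.png

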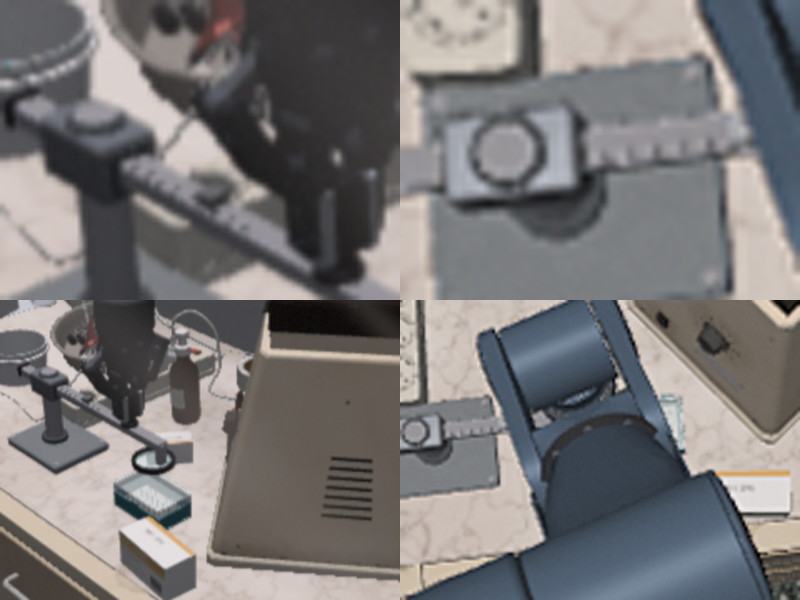

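View pics/w17w.png

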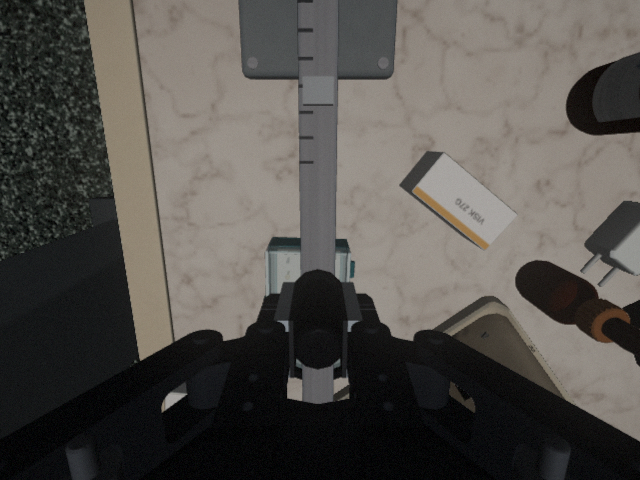

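Run:
```python
from station import *
from h import *
s=snapshot("scene")
print("lens exp px",proj(s,[.505,.2216,.075]),"box lid centre exp",proj(s,[.497,.218,.039]),"carton",proj(s,[.412,.116,.052]))
print("box lid",cloud(s)[268,291],"lens ray",ray(s,293,246,.075))
cv2.imwrite("pics/w18.png",cv2.resize(s["frame"][190:310,230:390],(800,600),interpolation=cv2.INTER_CUBIC)[:,:,::-1])
cv2.imwrite("pics/w18b.png",cv2.resize(s["frame"][185:215,220:260],(800,600),interpolation=cv2.INTER_CUBIC)[:,:,::-1])
st=sense();print(st["tcp_pos"],st["qd"].round(4))
```

```text
lens exp px (np.float64(292.3891447189421), np.float64(246.4118079556276)) box lid centre exp (np.float64(291.2415679338231), np.float64(262.19998102655507)) carton (np.float64(293.72032405136645), np.float64(294.7663302356166))
box lid [0.48002315 0.19989113 0.04090848] lens ray [0.50705568 0.22189039 0.075     ]
[0.50405426 0.26727294 0.10752668] [ 0.0012  0.0003  0.0017 -0.0003 -0.0014 -0.0006]
```

View pics/w18.png

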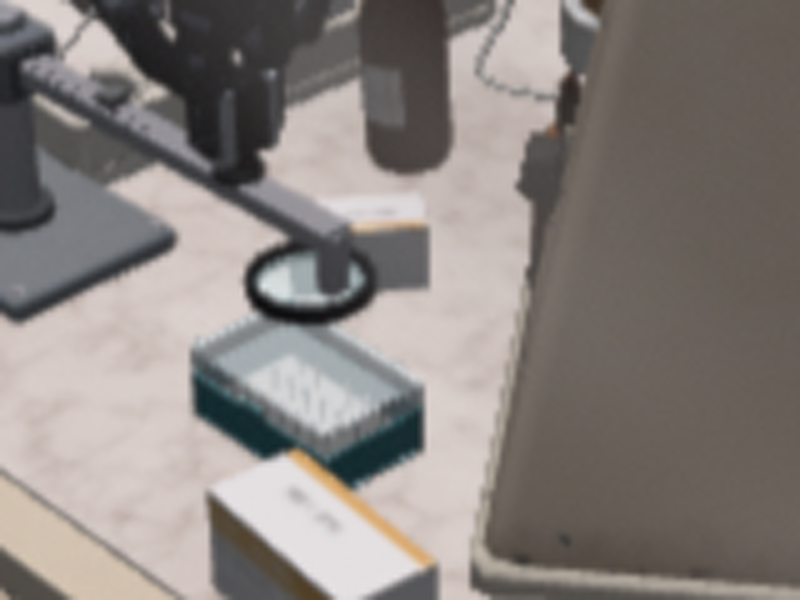

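View pics/w18b.png

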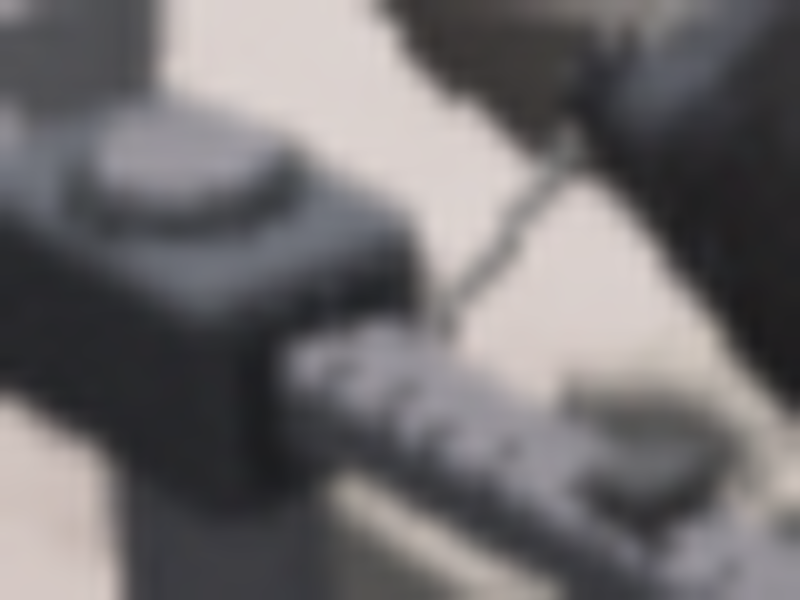

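Run:
```python
from station import *
print(sign_off()); print(sense()["t"],sense()["tcp_pos"])
```

```text
the job is handed in; nothing more can be done
None
the job is handed in; nothing more can be done
```

I lifted the larger carton off the bur box and set it flat on bare worktop at about (0.413, 0.117). I then pushed in the lock button and drew the boom out by its knob. I handed the job in still gripping the knob, with a set grip of 60 N and a measured pull of about 4.5 N.

**Last checks**
- **Carton:** it lies flat, its top at 0.0515 m, about 130 mm from the bur box.
- **Bur box:** it was still at about (0.496, 0.218) after the carton was set down. I did not get a full measurement with the boom out, but the last scene view shows it in place.
- **Lock button:** its top went from 0.1316 to 0.1258 m, so it was in. I measured this before pulling the boom and did not repeat it.
- **Boom:** drawn out 0.0997 m by the tool position and 0.1003 m by the bar's rear end.
- **Lens:** at about (0.505, 0.222), roughly 9 to 11 mm from the bur box's centre.
- **Jars and bottles:** I kept well clear of all of them but did not measure them again.

**What disagreed or could not be confirmed**
- **Fingertips:** in the pictures the shut fingertips stood about 14 to 20 mm behind the reported TCP, not 19 mm ahead as stated. My first press on the button therefore stopped above it. The carton was held only about 6 mm deep, without slipping. I set the button and knob heights from the pictures instead.
- **Grasp point:** at the knob the reported TCP was about 30 mm below pull_knob, within the 40 mm allowed.
- **Long mark:** I could not make it out directly at the sleeve's mouth, because the scene view is too coarse and the mouth was outside the wrist view. Its place there rests on the travel figures above.

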